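# Pack the ink bottle and jar into the divided crate

### The job

Clear the ink away: first stand the fallen square bottle upright on the bare table and let go of it, then take it again and set both it and the loose round lidded jar upright on the floor of the crate, each in an empty cell of its own (the jar may go before or after the bottle). Set everything down without dropping it or letting it fall over, and leave the tins already in the crate and the other things on the table where they are.

Things in the scene. Friction and masses are not known exactly. Their poses are not given: they have to be found in the camera images.
- bottle: dark square ink bottle with round grey cap, lying on a side. Body 44 x 44 x 90 mm long, neck 26 mm wide, cap 30 mm diameter x 25 mm long; 120 mm in all; 170 to 340 g. Origin: centre of its base, at first 22 mm above the table. Its x axis runs from base to cap: at the start level and roughly to the robot's left (+y), straight up when it stands. y and z are square to its flat sides, z up at the start.
- jar: dark round jar with a steel lid of the same diameter: 46 mm diameter, 85 mm tall, 150 to 310 g, standing upright on the table. Origin at the centre of its base, z up.
- crate_in (a point): centre of the inner floor, 5 mm above the table, of an open plywood crate fixed to the table; z up. Crate 149 mm along x, 221 mm along y, 50 mm tall outside; walls and dividers 5 mm thick make 2 cells along x by 3 along y, each 67 mm square inside, centres at x = +-36 mm and y = -72, 0, 72 mm from here.
- tin1: low lidded aluminium tin, 51 mm diameter, 55 mm tall, standing in a crate cell from the start and to be left there. Origin at the centre of its base.
- tin2: low lidded aluminium tin, 51 mm diameter, 55 mm tall, standing in a crate cell from the start and to be left there. Origin at the centre of its base.
- tin3: low lidded aluminium tin, 51 mm diameter, 55 mm tall, standing in a crate cell from the start and to be left there. Origin at the centre of its base.
- pad1: centre of a thin cork disc (44 mm diameter, 1 mm thick, fixed) lying on the floor of a cell that is empty at the start; it marks the middle of that cell. Its x and y axes run parallel to the crate's.
- pad2: centre of a thin cork disc (44 mm diameter, 1 mm thick, fixed) lying on the floor of a cell that is empty at the start; it marks the middle of that cell. Its x and y axes run parallel to the crate's.
- pad3: centre of a thin cork disc (44 mm diameter, 1 mm thick, fixed) lying on the floor of a cell that is empty at the start; it marks the middle of that cell. Its x and y axes run parallel to the crate's.
- mug: bystander: white mug, 74 mm diameter and 90 mm tall, with two brushes in it reaching 170 mm up. Origin at the centre of its base.
- tape: bystander: paper tape roll lying flat, 84 mm diameter, 24 mm high. Origin at the centre of its underside.
- screwdriver: bystander: screwdriver lying on the table near the robot.
- pliers: bystander: pliers with rubber handles, about 150 mm long and 12 mm high, lying on the table.
- eraser: bystander: rubber eraser block, 45 x 22 x 14 mm, on the table. Origin at the centre of its underside.

How it is judged:
On the way:
1. the bottle stands upright on the table beside the crate, released (angle between bottle's own x axis and vertical below 0.1 rad and height (world z) of bottle between -0.004 and 0.008 m and horizontal distance between bottle and crate_in above 0.1 m and contact force between the fingers and bottle below 0.05 N and contact force between bottle and crate below 0.05 N and linear speed of bottle below 0.03 m/s), for 0.2 s.
At the end, for the whole second after the job is handed in: Bottle and jar each stand in a cell of the crate: base on the crate floor (within 5 mm in height), upright within 0.1 rad (bottle with its cap up), at rest and released (x of bottle in the frame of crate_in between -0.068 and 0.068 m and y of bottle in the frame of crate_in between -0.104 and 0.104 m and z of bottle in the frame of crate_in between -0.004 and 0.005 m and angle between bottle's own x axis and vertical below 0.1 rad and linear speed of each of bottle, jar below 0.02 m/s and contact force between the fingers and bottle below 0.05 N and x of jar in the frame of crate_in between -0.068 and 0.068 m and y of jar in the frame of crate_in between -0.104 and 0.104 m and z of jar in the frame of crate_in between -0.004 and 0.005 m and angle between jar's own z axis and vertical below 0.1 rad and contact force between the fingers and jar below 0.05 N); the robot touches nothing.
It fails at once if the bottle or the jar is dropped or falls over (moves faster than 0.5 m/s out of the gripper) ((linear speed of bottle above 0.5 m/s and contact force between the fingers and bottle below 0.05 N) or (linear speed of jar above 0.5 m/s and contact force between the fingers and jar below 0.05 N)).
It fails at once if a tin already packed is taken out or tipped (distance of any of tin1, tin2, tin3 from where it was at the start of the episode above 0.025 m or angle between any of tin1, tin2, tin3's own z axis and vertical above 0.3 rad).
It fails at once if a bystander on the table is moved by more than 40 mm, or the mug knocked over (distance of any of mug, tape, screwdriver, pliers, eraser from where it was at the start of the episode above 0.04 m or angle between mug's own z axis and vertical above 0.5 rad).
It also fails if it takes over 72 s, if anything falls off the work surface, if the arm or the gripper's body presses on something with over 40 N, if the wrist force passes 120 N, or if a joint passes its speed limit or range.

### The arm

A 7-joint arm with a two-finger parallel gripper is mounted at the origin on the work surface. World frame = base frame: x ahead of the robot, y to its left, z up, the work surface at z = 0. Lengths are in m, angles in rad, forces in N, time in s.
With the tool pointing down it reaches from about 0.425 to 0.925 m from the base axis. Payload 6.8 kg.
Tool frame: the origin (TCP) lies at the very end of the fingers, on their centre line; the grasp point (between the pads) lies 19 mm behind it; z points along the fingers, x is the direction in which the jaws open and shut, and the axes are right-handed (so a half turn about z gives the same grasp; the last joint's range is limited). The gripper opens to 85 mm and grips with 20 to 120 N. Pads are 22 mm wide; open, the fingers measure 114 mm over their backs; the gripper's body (76 mm by 85 mm) begins 54 mm behind the grasp point. The pads swing forward as they close: fully open they stand 13 mm farther back than shut.
Start: joints at [-0.108, 0.477, 0.022, 1.555, -0.011, 1.109, -0.083], TCP at [0.675, 0, 0.231] pointing down, gripper open.
Joint ranges: [-2.96, 2.96], [-0.34, 2.1], [-1.41, 1.46], [0.24, 2.44], [-1.37, 4.51], [0.17, 1.92], [-2.96, 2.96]. Speed limits (rad/s): [2.39, 2.39, 3.14, 3.14, 3.14, 3.14, 3.14].

### API

Orientations are given as a rotation vector (axis times angle).
In Python, from bench import r, grab_frame gives the robot as it stands. The module is installed in compiled form; this text tells all that it offers.
- The arm moves only by the tool send_rows, never from a script. Its argument "series" is a list of rows, each a list of 2 entries, a list of its own where there are three numbers: the shift along the tool's x, y, z in m, then the turn, a rotation vector about the tool's x, y, z in units of 5 degrees (1.0 is 5 degrees). A call has 1 to 20 rows; each row shifts and turns the commanded pose from where the row before left it, along the tool's axes as they then stand; what a row does not reach is not made up. A row lasts 1/8 s, in which the tool goes at most 62.5 mm and 10.7 degrees, less where a joint would pass 70% of its speed; a pose out of reach is approached as far as the arm can. A call is refused whole if a number of a shift passes 0.0625 or a number of a turn 1, either way. A call with a gripper value outside its range is refused whole. "fingers" is the closure in counts, from 0 (fully open) to 255 (shut), set as the call begins (left out, the last holds). The fingers move at their own pace and stop on an object; "grip_force" is the grip in N (left out, the last holds). Time passes only in rows, so rows that do not move let the fingers close. It gives the time, the measured TCP pose, the force and the opening at its end, in the units of the state.
- r.get_obs(): the state, without advancing time (a new reading comes with each control period).
- grab_frame(name): name is "scene" or "side" or "wrist"; returns a dict with "frame" (420x560x3 uint8, red, green, blue), "fx", "fy", "cx", "cy" (pixels), "dist_coeffs" ([k1, k2, p1, p2, k3] as OpenCV has them; the pictures are not rectified), "origin" and "rotation" of the camera in the world; the wrist camera has in their place "T_tool_cam" (4x4, takes a point from camera to tool coordinates, whose origin is the TCP and whose axes are the tool frame's). Camera axes: x right, y down, z forward; pixel columns grow to the right and rows downward; lengths in m; the calibration is good to about 2 mm. A picture is of the moment at which its call begins: read the wrist's pose just before it. There is no depth.
- r.hand_in(): hands the job in, once; it reports no verdict.
The state is a dict: "clock": time; "joints": joint angles; "qvel": joint speeds; "tau": joint torques, N m; "tcp_pos": TCP position; "orientation": TCP orientation; "contact_force": force on the tool from outside, world axes, zero at the start; "moment": the same for the moment, N m; "grip_width": finger opening in m.
Only numpy, scipy, OpenCV 4.12 (cv2) and the standard library are available. Lean on these libraries where they do the work, as an engineer would, in place of code of your own. Each camera call takes 0.05 s, during which the arm holds its last target.

## Working session

There is one attempt and no reset: what is moved stays moved. The work goes in short steps, Python scripts to look and compute and a tool call to move; the robot and the scene stay as the last step left them, time stands still between calls to the robot, and variables do not carry over. Pictures are saved under pics/ and viewed, and the job is handed in when it is done.

Besides the shell and the picture viewer there is one more tool, called after "Request:" in YAML: its name, and indented under it one key for each argument. send_rows: Moves the arm, as the interface text tells. Its arguments: {"type":"object","properties":{"series":{"type":"array"},"fingers":{"type":"number"},"grip_force":{"type":"number"}},"required":["series"]}

```bash
mkdir -p pics; cat > h.py <<'E'
import numpy as np, cv2
from bench import r, grab_frame
from scipy.spatial.transform import Rotation as R
def snap(name, fn=None):
    o=r.get_obs(); d=grab_frame(name); d=dict(d)
    if 'T_tool_cam' in d:
        T=np.eye(4); T[:3,:3]=R.from_rotvec(o['orientation']).as_matrix(); T[:3,3]=o['tcp_pos']
        W=T@np.array(d['T_tool_cam']); d['origin']=W[:3,3]; d['rotation']=W[:3,:3]
    if fn: cv2.imwrite('pics/'+fn, cv2.cvtColor(d['frame'],cv2.COLOR_RGB2BGR))
    return d
def K(d): return np.array([[d['fx'],0,d['cx']],[0,d['fy'],d['cy']],[0,0,1.]])
def ray(d,uv):
    p=cv2.undistortPoints(np.array([[uv]],float),K(d),np.array(d['dist_coeffs'],float))[0,0]
    v=np.array(d['rotation'])@np.array([p[0],p[1],1]); return np.array(d['origin']),v/np.linalg.norm(v)
def onz(d,uv,z):
    o,v=ray(d,uv); return o+v*(z-o[2])/v[2]
def tri(a,b):
    A=[];B=[]
    for o,v in (a,b):
        P=np.eye(3)-np.outer(v,v);A.append(P);B.append(P@o)
    x=np.linalg.lstsq(np.vstack(A),np.hstack(B),rcond=None)[0]
    return x
def proj(d,X):
    Rm=np.array(d['rotation']).T; t=-Rm@np.array(d['origin'])
    return cv2.projectPoints(np.array(X,float).reshape(-1,1,3),cv2.Rodrigues(Rm)[0],t,K(d),np.array(d['dist_coeffs'],float))[0][:,0]
E
python3 - <<'E'
from h import *
import pickle
D={}
for n in ('scene','side','wrist'):
    D[n]=snap(n,n+'0.png'); print(n,D[n]['origin'],D[n]['fx'])
pickle.dump(D,open('d0.pkl','wb'))
o=r.get_obs(); print(o)
E
```

```text
scene [0.97632185 0.50378784 0.75576799] 468.91185645783725
side [ 0.34364242 -0.61367346  0.80462617] 405.9530455730731
wrist [0.67379585 0.07825583 0.37322275] 293.194955230745
{'clock': 0.15, 'joints': array([-0.10807752,  0.47762191,  0.02233579,  1.55618225, -0.01148428,
        1.10929999, -0.08311451]), 'qvel': array([-2.52670687e-04, -2.32776698e-03,  2.25680306e-04, -4.57296595e-03,
        3.65969697e-06,  1.60790636e-03,  1.21430839e-03]), 'tau': array([ 1.55385478e-03, -5.96924365e+01,  1.60940632e+00, -2.81490952e+01,
        1.26662746e-02,  6.56643446e-03,  5.58682734e-05]), 'tcp_pos': array([ 6.74561545e-01, -1.72964445e-05,  2.30558792e-01]), 'orientation': array([ 3.14148639e+00, -3.31661567e-06, -2.16664251e-03]), 'contact_force': array([ 0.0676764 , -0.69655789, -0.80680425]), 'moment': array([-0.01876028, -0.00244147, -0.05509597]), 'grip_width': 0.0854479641531859}
```

View pics/scene0.png

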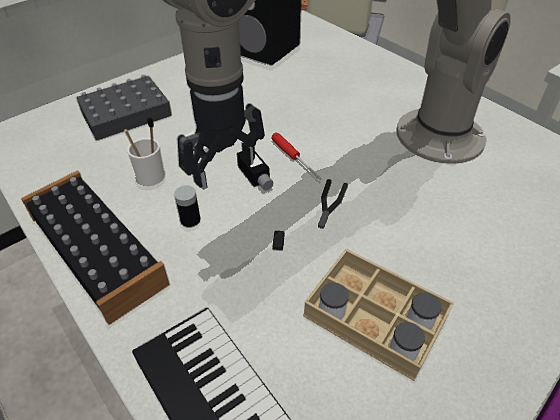

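View pics/side0.png

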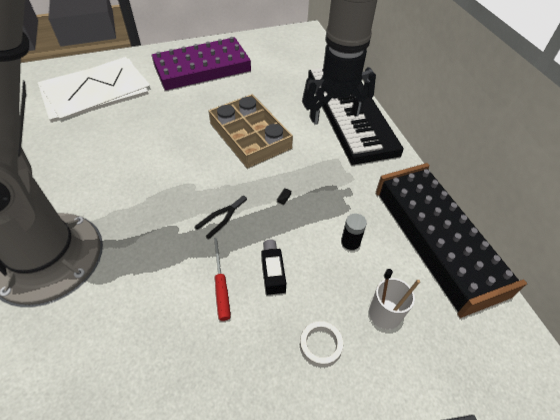

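View pics/wrist0.png

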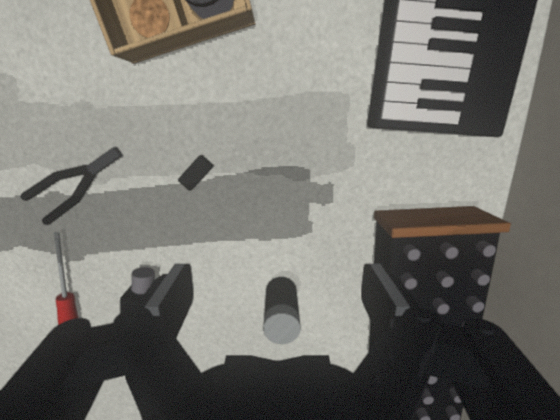

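Scene: crate at about (378,310), with pads at (350,283), (383,298) and (368,326); jar at (187,207); bottle partly hidden behind the gripper at (255,170). Side: bottle (273,270), cap (270,245), jar (353,232), crate (250,130). I'll enlarge these regions to pick edges.

```bash
python3 - <<'E'
import pickle,cv2,numpy as np
from h import *
D=pickle.load(open('d0.pkl','rb'))
def crop(n,x0,y0,x1,y1,s,fn):
    im=cv2.cvtColor(D[n]['frame'],cv2.COLOR_RGB2BGR)[y0:y1,x0:x1]
    cv2.imwrite('pics/'+fn,cv2.resize(im,None,fx=s,fy=s,interpolation=cv2.INTER_CUBIC))
crop('side',190,180,390,310,4,'s_a.png')
crop('side',200,85,300,170,7,'s_c.png')
crop('scene',295,240,460,385,4,'c_c.png')
crop('scene',160,100,290,240,4,'c_b.png')
for n,uv,z in [('side',(273,275),.04),('side',(270,245),.022),('side',(353,245),0),('scene',(189,222),0),('side',(386,320),0),('side',(321,345),0),('side',(285,197),0),('side',(222,300),0.01),('side',(216,240),0),('side',(225,215),0),('scene',(378,310),0.03)]:
    print(n,uv,onz(D[n],uv,z).round(3))
E
```

```text
Traceback (most recent call last):
  File "h.py", line 16, in onz
    o,v=ray(d,uv); return o+v*(z-o[2])/v[2]
                                       ~^^^
IndexError: invalid index to scalar variable.
```

View pics/s_a.png

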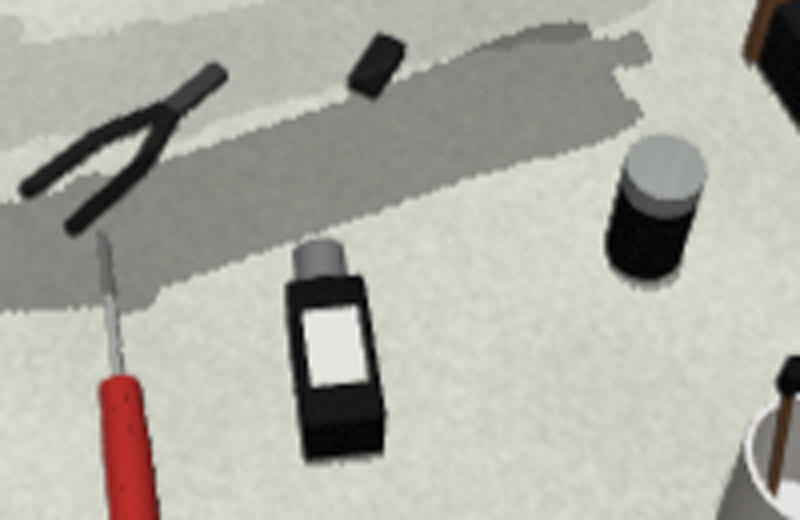

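View pics/s_c.png

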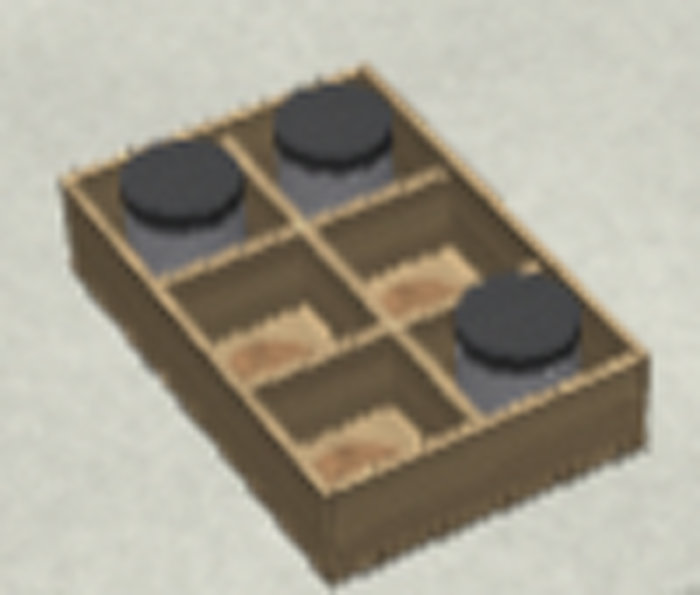

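View pics/c_c.png

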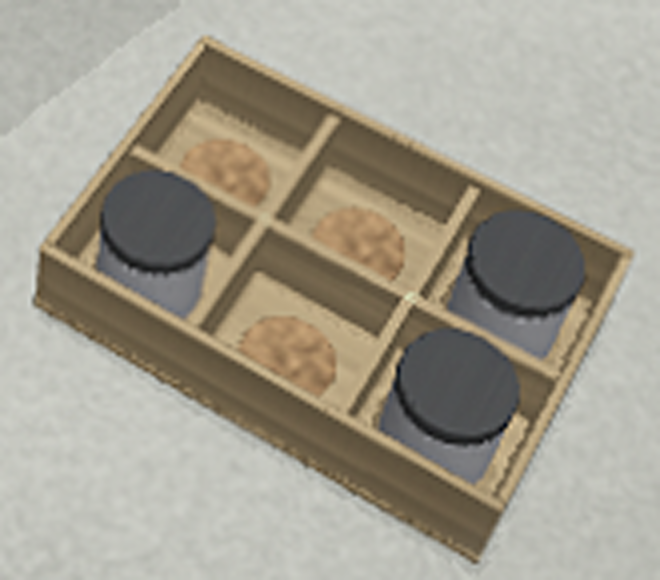

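View pics/c_b.png

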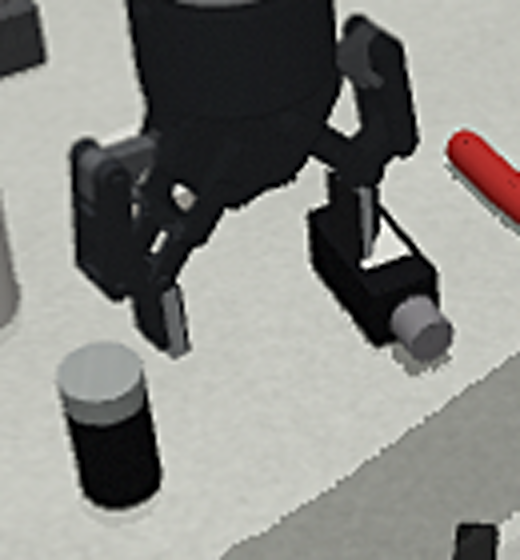

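```bash
sed -i "s/    if fn: cv2/    Rm=np.array(d['rotation']); d['rotation']=R.from_rotvec(Rm).as_matrix() if Rm.size==3 else Rm.reshape(3,3)\n    if fn: cv2/" h.py
python3 - <<'E'
import pickle,cv2,numpy as np
from h import *
D=pickle.load(open('d0.pkl','rb'))
for d in D.values():
    if np.array(d['rotation']).size==3: d['rotation']=R.from_rotvec(d['rotation']).as_matrix()
pickle.dump(D,open('d0.pkl','wb'))
S,C,W=D['side'],D['scene'],D['wrist']
for n,uv,z in [('side',(386,320),0),('side',(321,345),0.024),('side',(285,197),0),('side',(222,318),0.01),('side',(216,240),0),('side',(195,227),0),('side',(207,237),0),('side',(245,200),0)]:
    print(n,uv,onz(D[n],uv,z).round(3))
sc=lambda x,y:(190+x/4,180+y/4)
cr=lambda x,y:(200+x/7,85+y/7)
cc=lambda x,y:(295+x/4,240+y/4)
cb=lambda x,y:(160+x/4,100+y/4)
print('crate corners')
P=[]
for a,b in [((327,490),(205,40)),((648,355),(45,248)),((367,68),(497,510)),((65,180),(630,253))]:
    x=tri(ray(S,cr(*a)),ray(C,cc(*b))); P.append(x); print(x.round(4))
P=np.array(P);print('c',P.mean(0).round(4),[np.linalg.norm(P[i]-P[i-1]).round(4) for i in range(4)])
e=(P[1]-P[0]+P[2]-P[3]); f=P[0]-P[3]+P[1]-P[2]
print('dirs deg',np.degrees(np.arctan2(e[1],e[0])),np.degrees(np.arctan2(f[1],f[0])))
print('pads')
for b in [(227,172),(360,247),(288,355)]: print(onz(C,cc(*b),.006).round(4))
print('jar lid', tri(ray(S,sc(665,166)),ray(C,cb(103,370))).round(4))
print('jar lid wrist', tri(ray(S,sc(665,166)),ray(W,(282,327))).round(4))
print('bottle top face corners z.044 (side)')
for a in [(288,286),(362,278),(383,418),(303,428)]: print(onz(S,sc(*a),.044).round(4))
print('label', [onz(S,sc(*a),.044).round(4) for a in [(302,312),(357,305),(368,380),(311,389)]])
print('bottle corner tri', tri(ray(S,sc(288,286)),ray(C,cb(437,268))).round(4), tri(ray(S,sc(362,278)),ray(C,cb(372,325))).round(4))
print('cap',onz(S,sc(320,248),.03).round(4))
E
```

```text
side (386, 320) [ 0.674 -0.363  0.   ]
side (321, 345) [ 0.52  -0.379  0.024]
side (285, 197) [ 0.576  0.013 -0.   ]
side (222, 318) [ 0.35  -0.264  0.01 ]
side (216, 240) [ 0.378 -0.066  0.   ]
side (195, 227) [ 0.338 -0.015  0.   ]
side (207, 237) [ 0.36  -0.052  0.   ]
side (245, 200) [0.475 0.032 0.   ]
crate corners
[0.5097 0.1414 0.0475]
[0.6495 0.1793 0.0476]
[0.5925 0.3881 0.0473]
[0.4518 0.3493 0.0476]
c [0.5509 0.2645 0.0475] [np.float64(0.2159), np.float64(0.1448), np.float64(0.2164), np.float64(0.146)]
dirs deg 15.281102584542898 -74.58068364785835
pads
[0.5327 0.1852 0.006 ]
[0.5155 0.2555 0.006 ]
[0.5833 0.2729 0.006 ]
jar lid [ 0.68   -0.1633  0.0828]
jar lid wrist [ 0.6802 -0.1636  0.0827]
bottle top face corners z.044 (side)
[ 0.4664 -0.1548  0.044 ]
[ 0.5068 -0.1616  0.044 ]
[ 0.4913 -0.2459  0.044 ]
[ 0.4501 -0.2394  0.044 ]
label [array([ 0.4691, -0.1728,  0.044 ]), array([ 0.499 , -0.1773,  0.044 ]), array([ 0.4907, -0.2226,  0.044 ]), array([ 0.4604, -0.219 ,  0.044 ])]
bottle corner tri [ 0.4661 -0.1525  0.0411] [ 0.5124 -0.1513  0.025 ]
cap [ 0.4931 -0.1273  0.03  ]
```

The corner picks triangulate consistently: crate centre is about (0.551, 0.2645), yaw 15.3°, rim about 48 mm. The jar lid top is at (0.680, -0.163, 0.083). The bottle's base is about (0.471, -0.243) with its axis at 79°. One bottle corner pair disagreed because the gripper hides it in the scene view, so I'll look with the wrist camera closer.

Request:
send_rows:
  series:
    - [[-0.025,0.031,-0.003],[0,0,0]]
    - [[-0.025,0.031,-0.003],[0,0,0]]
    - [[-0.025,0.031,-0.003],[0,0,0]]
    - [[-0.025,0.031,-0.003],[0,0,0]]
    - [[-0.025,0.031,-0.003],[0,0,0]]
    - [[-0.025,0.031,-0.003],[0,0,0]]
    - [[-0.025,0.031,-0.003],[0,0,0]]
    - [[-0.02,0.031,-0.003],[0,0,0]]
    - [[0,0,0],[0,0,0.7]]
    - [[0,0,0],[0,0,0.7]]
    - [[0,0,0],[0,0,0.75]]
    - [[0,0,0],[0,0,0]]
    - [[0,0,0],[0,0,0]]

```text
clock: 1.78
tcp_pos: [0.4799, -0.2479, 0.2552]
orientation: [-3.128, 0.292, 0.0]
contact_force: [-0.1, -0.7, -0.3]
grip_width: 0.0857
```

```bash
python3 - <<'E'
from h import *
import pickle
D={n:snap(n,n+'1.png') for n in ('scene','side','wrist')}
pickle.dump(D,open('d1.pkl','wb'))
o=r.get_obs(); print(o['clock'],o['tcp_pos'],o['orientation'],o['joints'])
S=D['scene']['frame'][110:250,150:290]
cv2.imwrite('pics/c1.png',cv2.resize(cv2.cvtColor(S,cv2.COLOR_RGB2BGR),None,fx=4,fy=4,interpolation=cv2.INTER_CUBIC))
E
```

```text
1.925 [ 0.47998182 -0.24796583  0.25526134] [-3.12782494e+00  2.93323639e-01  1.04806606e-04] [ 0.23673407  0.23061912  0.14752366  1.85931201 -0.03867171  1.05447765
  0.21249696]
```

View pics/wrist1.png

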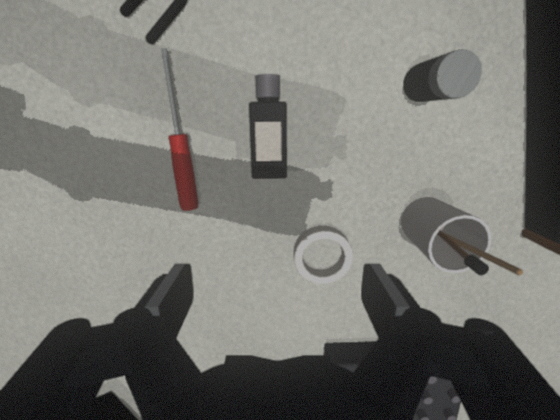

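View pics/c1.png

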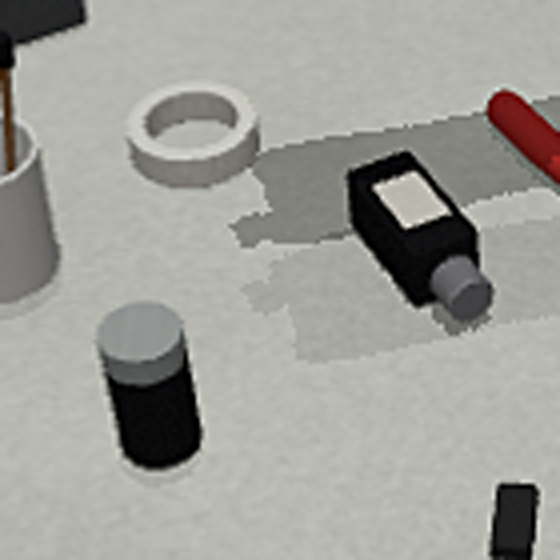

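The wrist view shows the bottle clear: body (249..287, 102..178), label (268,141), cap (267,87). The scene view now shows it unobstructed too, with the label at about (252,159). I'll use the label mask across the views.

```bash
python3 - <<'E'
from h import *
import pickle
D=pickle.load(open('d1.pkl','rb'))
rois={'scene':(235,145,270,175),'side':(262,252,286,282),'wrist':(248,115,290,170)}
q={};
for n,(x0,y0,x1,y1) in rois.items():
    g=cv2.cvtColor(D[n]['frame'],cv2.COLOR_RGB2GRAY)
    m=np.zeros_like(g); m[y0:y1,x0:x1]=(g[y0:y1,x0:x1]>130)
    k,l,s,c=cv2.connectedComponentsWithStats(m)
    # component nearest roi centre
    ctr=np.array([(x0+x1)/2,(y0+y1)/2]); i=1+np.argmin([np.linalg.norm(c[j]-ctr)-0.05*s[j,4] for j in range(1,k)])
    print(n,c[i],s[i]); q[n]=c[i]
for a,b in (('scene','side'),('scene','wrist'),('side','wrist')):
    print(a,b,tri(ray(D[a],q[a]),ray(D[b],q[b])).round(4))
W=D['wrist']
g=cv2.cvtColor(W['frame'],cv2.COLOR_RGB2GRAY)
m=(g<60).astype(np.uint8); m[:95]=0;m[185:]=0;m[:,:235]=0;m[:,300:]=0
# fill label
cs,_=cv2.findContours(m,cv2.RETR_EXTERNAL,cv2.CHAIN_APPROX_NONE)
c=max(cs,key=cv2.contourArea); rect=cv2.minAreaRect(c); bx=cv2.boxPoints(rect); print(rect)
for p in bx: print(p,onz(W,p,.044).round(4))
for p in ((267,77),(256,87),(279,87)): print('cap',onz(W,p,.03).round(4))
C=D['scene']
f=lambda x,y:(150+x/4,110+y/4)
print('body top corners scene',[onz(C,f(*p),.044).round(4) for p in ((348,172),(405,152),(475,235),(415,275))])
# jar lid circles
print('jar wrist/side tri', tri(ray(W,(459,74)),ray(D['side'],(190+665/4,180+166/4))).round(4))
E
```

```text
scene [252.42 159.54] [244 153  19  14 150]
side [273.24814815 266.09259259] [266 256  16  21 270]
wrist [267.7607362  140.68916155] [255 122  26  39 978]
scene side [ 0.4799 -0.1967  0.0432]
scene wrist [ 0.4785 -0.1976  0.0419]
side wrist [ 0.4785 -0.197   0.0447]
((267.92584228515625, 137.55123901367188), (79.42230224609375, 35.19511032104492), 89.04515838623047)
[249.66898  98.13886] [ 0.4668 -0.1465  0.044 ]
[284.8592    97.552345] [ 0.5062 -0.1534  0.044 ]
[286.1827  176.96362] [ 0.4914 -0.2436  0.044 ]
[250.9925  177.55014] [ 0.4489 -0.2363  0.044 ]
cap [ 0.4904 -0.1267  0.03  ]
cap [ 0.4756 -0.1349  0.03  ]
cap [ 0.502 -0.14   0.03 ]
body top corners scene [array([ 0.4944, -0.2394,  0.044 ]), array([ 0.4565, -0.2327,  0.044 ]), array([ 0.4721, -0.1455,  0.044 ]), array([ 0.5196, -0.1404,  0.044 ])]
jar wrist/side tri [ 0.6799 -0.1646  0.0837]
```

Request:
send_rows:
  series:
    - [[0,0,0],[-1,0,0]]
    - [[0,0,0],[-1,0,0]]
    - [[0,0,0],[-1,0,0]]
    - [[0,0,0],[-1,0,0]]
    - [[0,0,0],[-1,0,0]]
    - [[0,0,0],[-1,0,0]]
    - [[-0.0023,-0.035,0.0196],[0,0,0]]
    - [[-0.0023,-0.035,0.0196],[0,0,0]]
    - [[-0.0023,-0.035,0.0196],[0,0,0]]
    - [[-0.0023,-0.035,0.0196],[0,0,0]]
    - [[-0.0023,-0.035,0.0196],[0,0,0]]
    - [[0,0,0],[0,0,0]]
    - [[0,0,0],[0,0,0]]

```text
clock: 3.55
tcp_pos: [0.4882, -0.1461, 0.084]
orientation: [2.607, -0.247, -0.065]
contact_force: [-0.3, -0.5, 0.8]
grip_width: 0.0855
```

```bash
cat >> h.py <<'E'
def need(target,zt=None):
    o=r.get_obs(); M=R.from_rotvec(o['orientation']).as_matrix()
    return (M.T@(np.array(target)-o['tcp_pos'])).round(4)
def st():
    o=r.get_obs(); M=R.from_rotvec(o['orientation']).as_matrix()
    print('t',round(o['clock'],2),'tcp',o['tcp_pos'].round(4),'F',np.round(o['contact_force'],1),'w',round(o['grip_width'],4),'q',np.round(o['joints'],2)); print(M.round(3))
E
python3 - <<'E'
from h import *
st()
print(need((0.4802,-0.1853,0.0135)))
snap('wrist','wrist2.png')
d=snap('scene'); cv2.imwrite('pics/c2.png',cv2.resize(cv2.cvtColor(d['frame'][60:250,130:330],cv2.COLOR_RGB2BGR),None,fx=3,fy=3))
E
```

```text
t 3.55 tcp [ 0.4882 -0.1461  0.084 ] F [-0.3 -0.5  0.8] w 0.0855 q [-0.24  0.5   0.11  2.08  0.61  0.85 -0.8 ]
[[ 0.982 -0.162 -0.093]
 [-0.187 -0.85  -0.492]
 [ 0.001  0.501 -0.866]]
[-0.0006 -0.0007  0.081 ]
```

View pics/c2.png

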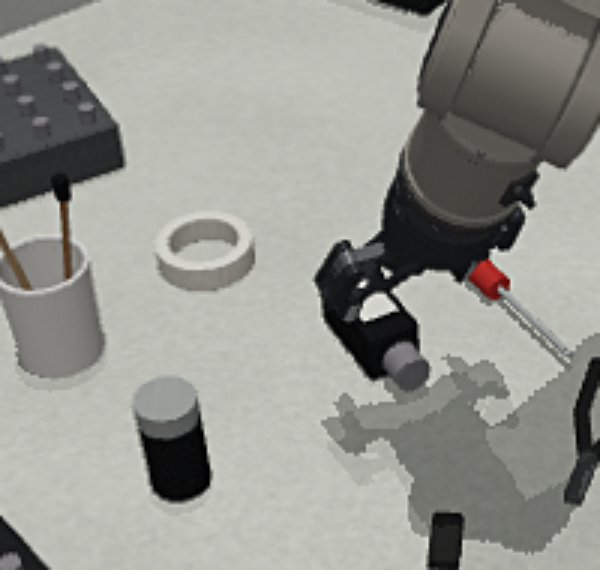

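View pics/wrist2.png

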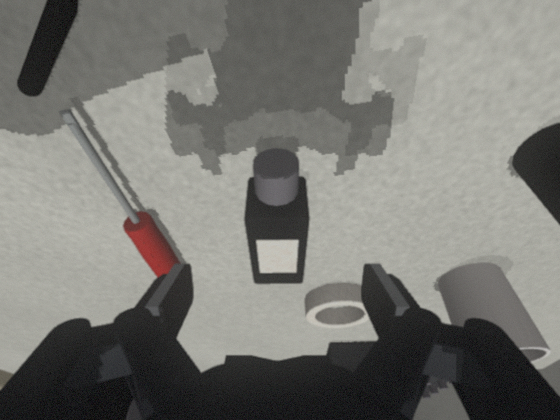

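Request:
send_rows:
  series:
    - [[0,0,0.025],[0,0,0]]
    - [[0,0,0.025],[0,0,0]]
    - [[0,0,0.02],[0,0,0]]
    - [[0,0,0.01],[0,0,0]]
    - [[0,0,0],[0,0,0]]
    - [[0,0,0],[0,0,0]]

```text
clock: 4.4
tcp_pos: [0.4811, -0.1841, 0.0144]
orientation: [2.608, -0.246, -0.064]
contact_force: [0.1, -0.2, -0.3]
grip_width: 0.085
```

Request:
send_rows:
  series:
    - [[0,0,0],[0,0,0]]
    - [[0,0,0],[0,0,0]]
    - [[0,0,0],[0,0,0]]
    - [[0,0,0],[0,0,0]]
    - [[0,0,0],[0,0,0]]
    - [[0,0,0],[0,0,0]]
    - [[0,0,0],[0,0,0]]
    - [[0,0,0],[0,0,0]]
  fingers: 255
  grip_force: 50

```text
clock: 5.4
tcp_pos: [0.4808, -0.1841, 0.0141]
orientation: [2.608, -0.245, -0.065]
contact_force: [-0.7, 2.5, 5.4]
grip_width: 0.0432
```

```bash
python3 - <<'E'
from h import *
st()
snap('wrist','wrist3.png')
E
```

```text
t 5.4 tcp [ 0.4808 -0.1841  0.0141] F [-0.7  2.5  5.4] w 0.0432 q [-0.2   0.63  0.15  2.11  0.7   0.68 -0.86]
[[ 0.983 -0.162 -0.092]
 [-0.186 -0.851 -0.491]
 [ 0.001  0.5   -0.866]]
```

View pics/wrist3.png

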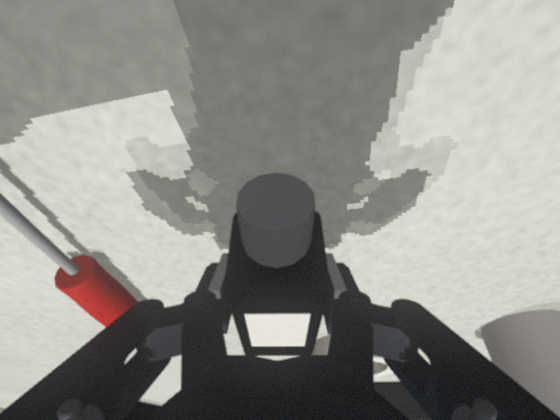

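Gripped at 43 mm opening, bottle centred at u=277. Next I'll lift it, then turn about the jaw axis in stages.

Request:
send_rows:
  series:
    - [[0,0.01,-0.017],[0,0,0]]
    - [[0,0.02,-0.0346],[0,0,0]]
    - [[0,0.02,-0.0346],[0,0,0]]
    - [[0,0.02,-0.0346],[0,0,0]]
    - [[0,0.01,-0.017],[0,0,0]]
    - [[0,0,0],[1,0,0]]
    - [[0,0,0],[1,0,0]]
    - [[0,0,0],[1,0,0]]
    - [[0,0,0],[1,0,0]]
    - [[0,0,0],[1,0,0]]
    - [[0,0,0],[1,0,0]]
    - [[0,0,0],[1,0,0]]
    - [[0,0,0],[1,0,0]]
    - [[0,0,0],[1,0,0]]
    - [[0,0,0],[0,0,0]]

```text
clock: 7.32
tcp_pos: [0.479, -0.1866, 0.1721]
orientation: [-2.868, 0.276, -0.033]
contact_force: [-0.5, 0.5, -1.9]
grip_width: 0.0432
```

```bash
python3 - <<'E'
from h import *
st()
E
```

```text
t 7.33 tcp [ 0.479  -0.1866  0.1721] F [-0.5  0.5 -1.9] w 0.0432 q [ 0.44  0.33 -0.04  1.95 -0.3   0.93  0.4 ]
[[ 0.982 -0.184  0.047]
 [-0.19  -0.948  0.254]
 [-0.002 -0.258 -0.966]]
```

Request:
send_rows:
  series:
    - [[0,0,0],[1,0,0]]
    - [[0,0,0],[1,0,0]]
    - [[0,0,0],[1,0,0]]
    - [[0,0,0],[1,0,0]]
    - [[0,0,0],[1,0,0]]
    - [[0,0,0],[0,0,0]]

```text
clock: 8.07
tcp_pos: [0.4794, -0.1852, 0.1715]
orientation: [-2.436, 0.232, -0.08]
contact_force: [-0.8, 0.1, -1.5]
grip_width: 0.0435
```

```bash
python3 - <<'E'
from h import *
st()
E
```

```text
t 8.07 tcp [ 0.4794 -0.1852  0.1715] F [-0.8  0.1 -1.5] w 0.0435 q [ 0.71  0.5  -0.12  1.87 -0.63  1.17  0.78]
[[ 0.982 -0.146  0.118]
 [-0.188 -0.753  0.63 ]
 [-0.003 -0.641 -0.767]]
```

Request:
send_rows:
  series:
    - [[0,0,0],[1,0,0]]
    - [[0,0,0],[1,0,0]]
    - [[0,0,0],[1,0,0]]
    - [[0,0,0],[1,0,0]]
    - [[0,0,0],[0,0,0]]
    - [[0,0,0],[0,0,0]]

```text
clock: 8.82
tcp_pos: [0.4807, -0.1839, 0.1734]
orientation: [-2.09, 0.194, -0.112]
contact_force: [1.4, -0.5, -1.7]
grip_width: 0.0434
```

```bash
python3 - <<'E'
from h import *
import pickle
st()
D={n:snap(n,n+'4.png') for n in ('scene','side','wrist')}
pickle.dump(D,open('d4.pkl','wb'))
cv2.imwrite('pics/c4.png',cv2.resize(cv2.cvtColor(D['scene']['frame'][60:250,130:330],cv2.COLOR_RGB2BGR),None,fx=3,fy=3))
cv2.imwrite('pics/s4.png',cv2.resize(cv2.cvtColor(D['side']['frame'][130:320,180:380],cv2.COLOR_RGB2BGR),None,fx=3,fy=3))
E
```

```text
t 8.82 tcp [ 0.4807 -0.1839  0.1734] F [ 1.4 -0.5 -1.7] w 0.0434 q [ 0.85  0.68 -0.17  1.8  -0.77  1.39  0.94]
[[ 0.983 -0.093  0.16 ]
 [-0.185 -0.494  0.85 ]
 [ 0.    -0.865 -0.502]]
```

View pics/c4.png

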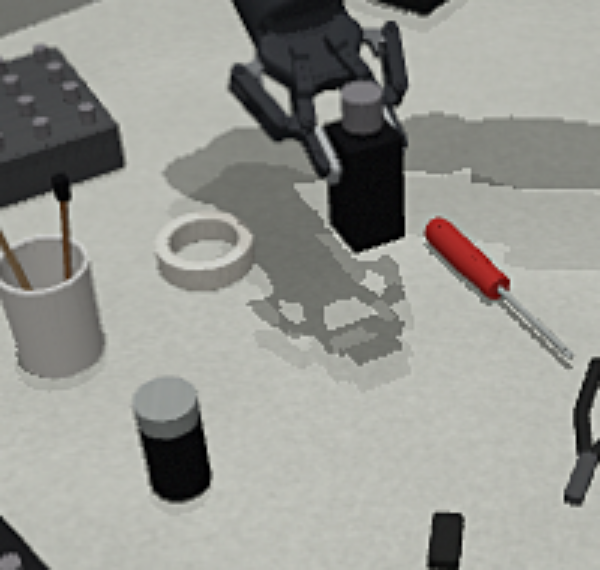

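View pics/s4.png

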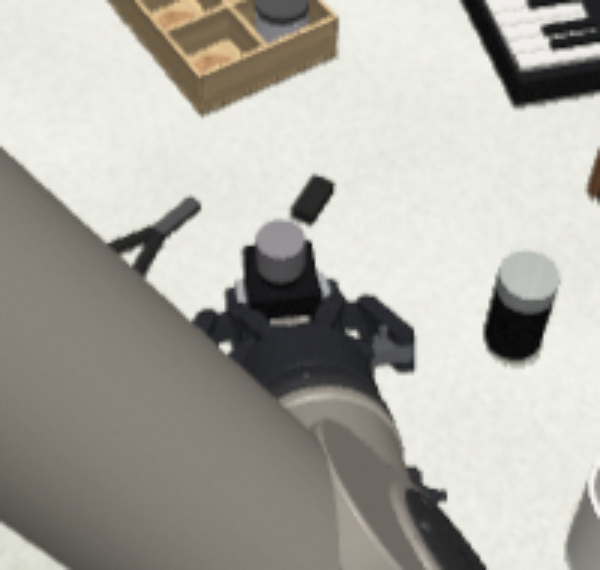

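View pics/wrist4.png

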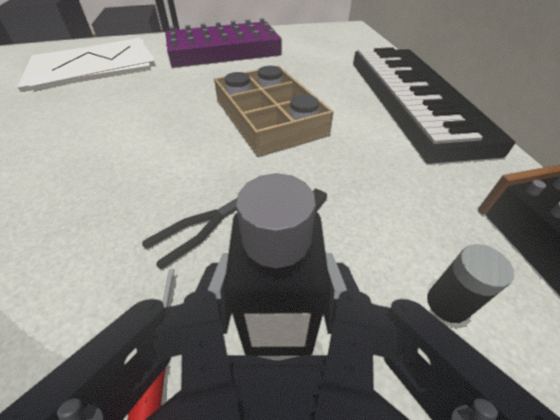

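The bottle looks upright in the scene crop. I'll check its tilt against projected verticals and find the base height.

```bash
python3 - <<'E'
from h import *
import pickle
D=pickle.load(open('d4.pkl','rb'))
C=D['scene']
im=cv2.cvtColor(C['frame'][80:150,225:275],cv2.COLOR_RGB2BGR)
cv2.imwrite('pics/c4b.png',cv2.resize(im,None,fx=8,fy=8,interpolation=cv2.INTER_CUBIC))
a=np.array([.185,.983,0]);b=np.array([.983,-.185,0]);ctr=np.array([.479,-.192,0])
for z in (0.113,0.118,0.123):
  print(z,((proj(C,[ctr+sa*.022*a+sb*.022*b+np.array([0,0,z+h]) for h in (0,.09) for sa,sb in ((1,-1),(1,1),(-1,1))]) -[225,80])*8).round(0).tolist())
E
```

```text
0.113 [[328.0, 470.0], [188.0, 518.0], [119.0, 434.0], [320.0, 197.0], [170.0, 243.0], [98.0, 162.0]]
0.118 [[328.0, 456.0], [187.0, 504.0], [118.0, 420.0], [320.0, 181.0], [169.0, 227.0], [97.0, 146.0]]
0.123 [[327.0, 441.0], [186.0, 489.0], [116.0, 406.0], [319.0, 164.0], [168.0, 211.0], [95.0, 130.0]]
```

View pics/c4b.png

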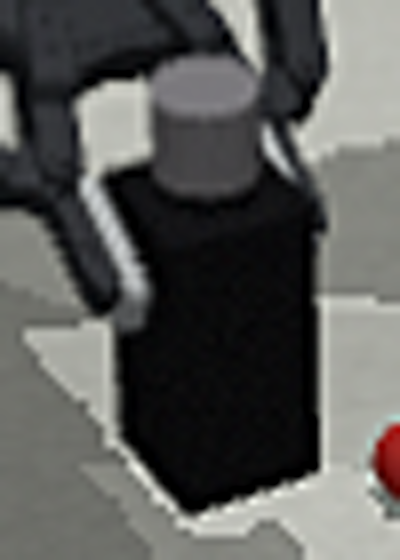

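The edges match an upright bottle with its base at about 0.113 m. I'll lower it 104 mm, then go down slowly until it touches.

Request:
send_rows:
  series:
    - [[0,0.018,0.0105],[0,0,0]]
    - [[0,0.018,0.0105],[0,0,0]]
    - [[0,0.018,0.0105],[0,0,0]]
    - [[0,0.018,0.0105],[0,0,0]]
    - [[0,0.015,0.0087],[0,0,0]]
    - [[0,0.002,0.001],[0,0,0]]
    - [[0,0,0],[0,0,0]]
    - [[0,0,0],[0,0,0]]

```text
clock: 9.98
tcp_pos: [0.4808, -0.1847, 0.0707]
orientation: [-2.088, 0.196, -0.115]
contact_force: [-0.1, -0.2, -2.6]
grip_width: 0.0434
```

Request:
send_rows:
  series:
    - [[0,0.0017,0.001],[0,0,0]]
    - [[0,0.0017,0.001],[0,0,0]]
    - [[0,0,0],[0,0,0]]

```text
clock: 10.35
tcp_pos: [0.4803, -0.1844, 0.0661]
orientation: [-2.087, 0.196, -0.113]
contact_force: [-0.1, -0.4, -2.6]
grip_width: 0.0435
```

```bash
python3 - <<'E'
from h import *
st()
d=snap('scene')
cv2.imwrite('pics/c5.png',cv2.resize(cv2.cvtColor(d['frame'][110:210,200:300],cv2.COLOR_RGB2BGR),None,fx=6,fy=6,interpolation=cv2.INTER_CUBIC))
E
```

```text
t 10.35 tcp [ 0.4803 -0.1844  0.0661] F [-0.1 -0.4 -2.6] w 0.0435 q [ 0.85  0.85 -0.17  1.8  -0.78  1.27  1.06]
[[ 0.982 -0.093  0.162]
 [-0.187 -0.491  0.851]
 [-0.    -0.866 -0.5  ]]
```

View pics/c5.png

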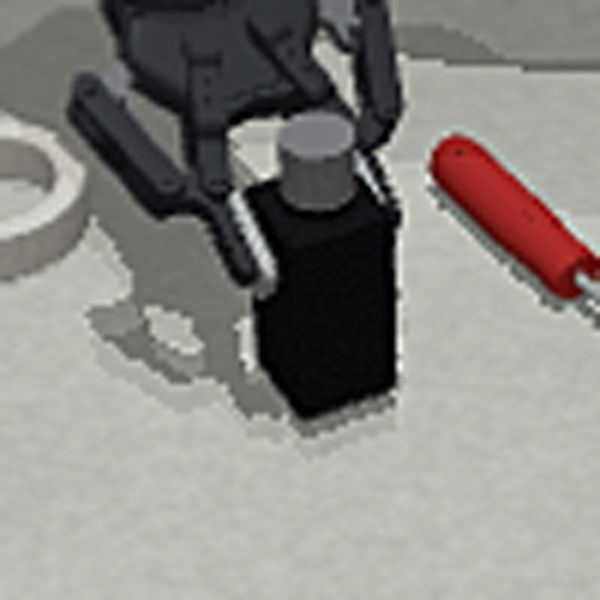

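A small gap is left, a few mm. Continuing down.

Request:
send_rows:
  series:
    - [[0,0.0017,0.001],[0,0,0]]
    - [[0,0.0009,0.0005],[0,0,0]]
    - [[0,0,0],[0,0,0]]

```text
clock: 10.78
tcp_pos: [0.4803, -0.1844, 0.063]
orientation: [-2.087, 0.197, -0.113]
contact_force: [0.2, -0.3, -2.4]
grip_width: 0.0438
```

Request:
send_rows:
  series:
    - [[0,0.0009,0.0005],[0,0,0]]
    - [[0,0.0009,0.0005],[0,0,0]]
    - [[0,0,0],[0,0,0]]

```text
clock: 11.15
tcp_pos: [0.4803, -0.1845, 0.061]
orientation: [-2.087, 0.196, -0.113]
contact_force: [-0.3, -0.8, -1.9]
grip_width: 0.0431
```

```bash
python3 - <<'E'
from h import *
st()
d=snap('scene')
cv2.imwrite('pics/c6.png',cv2.resize(cv2.cvtColor(d['frame'][150:200,230:280],cv2.COLOR_RGB2BGR),None,fx=10,fy=10,interpolation=cv2.INTER_CUBIC))
E
```

```text
t 11.15 tcp [ 0.4803 -0.1845  0.061 ] F [-0.3 -0.8 -1.9] w 0.0431 q [ 0.85  0.86 -0.17  1.8  -0.78  1.26  1.06]
[[ 0.982 -0.093  0.162]
 [-0.187 -0.491  0.851]
 [-0.    -0.866 -0.5  ]]
```

View pics/c6.png

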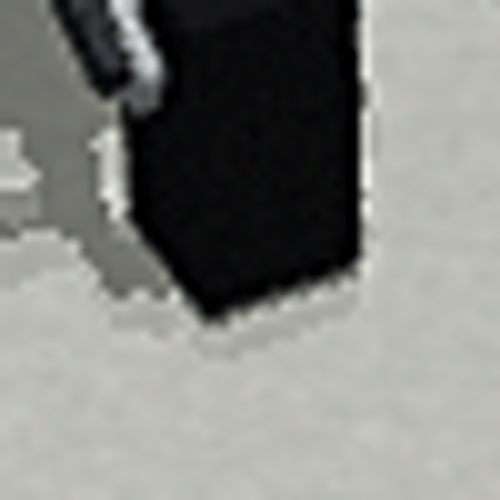

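Request:
send_rows:
  series:
    - [[0,0.0009,0.0005],[0,0,0]]
    - [[0,0,0],[0,0,0]]

```text
clock: 11.45
tcp_pos: [0.4803, -0.1845, 0.06]
orientation: [-2.087, 0.196, -0.113]
contact_force: [0.1, -0.2, -1.3]
grip_width: 0.0433
```

Request:
send_rows:
  series:
    - [[0,0.0009,0.0005],[0,0,0]]
    - [[0,0,0],[0,0,0]]

```text
clock: 11.7
tcp_pos: [0.4804, -0.1845, 0.0591]
orientation: [-2.087, 0.196, -0.114]
contact_force: [-0.5, 0.2, -0.9]
grip_width: 0.0436
```

Request:
send_rows:
  series:
    - [[0,0.0005,0.0003],[0,0,0]]
    - [[0,0,0],[0,0,0]]

```text
clock: 11.95
tcp_pos: [0.4805, -0.1846, 0.059]
orientation: [-2.086, 0.196, -0.114]
contact_force: [-0.4, -1.8, 4.4]
grip_width: 0.0434
```

Contact at +4.4 N. Releasing.

Request:
send_rows:
  series:
    - [[0,0,0],[0,0,0]]
    - [[0,0,0],[0,0,0]]
    - [[0,0,0],[0,0,0]]
    - [[0,0,0],[0,0,0]]
  fingers: 80

```text
clock: 12.45
tcp_pos: [0.4804, -0.1845, 0.0583]
orientation: [-2.087, 0.196, -0.113]
contact_force: [-0.5, -0.1, 0.2]
grip_width: 0.0588
```

```bash
python3 - <<'E'
from h import *
st()
d=snap('scene')
cv2.imwrite('pics/c7.png',cv2.resize(cv2.cvtColor(d['frame'][110:210,200:300],cv2.COLOR_RGB2BGR),None,fx=6,fy=6,interpolation=cv2.INTER_CUBIC))
snap('wrist','wrist7.png')
E
```

```text
t 12.45 tcp [ 0.4804 -0.1845  0.0583] F [-0.5 -0.1  0.2] w 0.0588 q [ 0.85  0.86 -0.17  1.8  -0.78  1.26  1.06]
[[ 0.982 -0.093  0.161]
 [-0.186 -0.491  0.851]
 [-0.    -0.866 -0.5  ]]
```

View pics/c7.png

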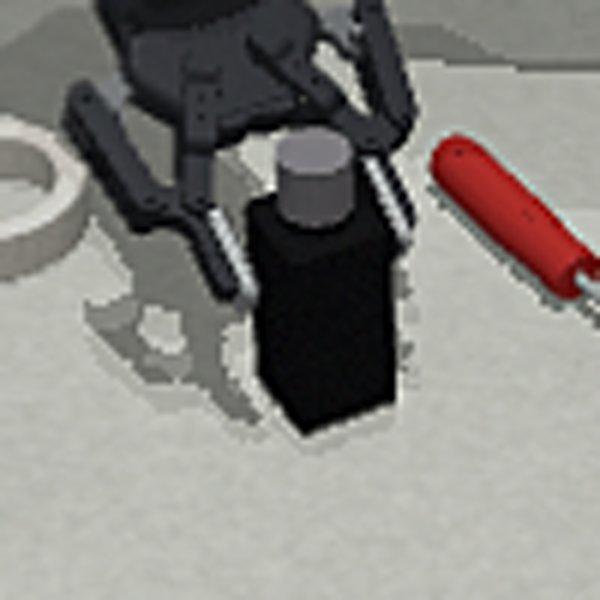

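View pics/wrist7.png

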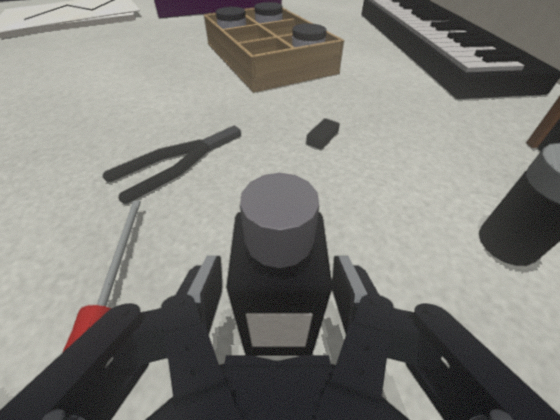

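The bottle stands and the fingers are clear of it. Retreating, rising and turning the tool vertical.

Request:
send_rows:
  series:
    - [[0,0,-0.01],[0,0,0]]
    - [[0,0,-0.03],[0,0,0]]
    - [[0,0,-0.04],[0,0,0]]
    - [[0,0,-0.04],[0,0,0]]
    - [[0,-0.035,-0.02],[0,0,0]]
    - [[0,-0.035,-0.02],[0,0,0]]
    - [[0,-0.035,-0.02],[0,0,0]]
    - [[0,0,0],[-1,0,0]]
    - [[0,0,0],[-1,0,0]]
    - [[0,0,0],[-1,0,0]]
    - [[0,0,0],[-1,0,0]]
    - [[0,0,0],[-1,0,0]]
    - [[0,0,0],[-1,0,0]]
    - [[0,0,0],[-1,0,0]]
    - [[0,0,0],[-1,0,0]]
    - [[0,0,0],[-1,0,0]]
    - [[0,0,0],[-1,0,0]]
    - [[0,0,0],[-1,0,0]]
    - [[0,0,0],[-1,0,0]]
    - [[0,0,0],[0,0,0]]

```text
clock: 15.05
tcp_pos: [0.4616, -0.2846, 0.24]
orientation: [-3.128, 0.29, -0.001]
contact_force: [-0.1, 0.1, 0.5]
grip_width: 0.0588
```

```bash
python3 - <<'E'
from h import *
import pickle
st()
D={n:snap(n,n+'8.png') for n in ('scene','side','wrist')}
pickle.dump(D,open('d8.pkl','wb'))
def cr(n,x0,y0,x1,y1):
    return cv2.resize(cv2.cvtColor(D[n]['frame'][y0:y1,x0:x1],cv2.COLOR_RGB2BGR),(400,480),interpolation=cv2.INTER_CUBIC)
cv2.imwrite('pics/m8.png',np.hstack([cr('scene',210,100,310,220),cr('side',230,180,330,300)]))
E
```

```text
t 15.05 tcp [ 0.4616 -0.2846  0.24  ] F [-0.1  0.1  0.5] w 0.0588 q [ 0.43  0.25  0.01  1.87 -0.    1.03  0.26]
[[ 0.983 -0.184  0.001]
 [-0.184 -0.983  0.001]
 [ 0.001 -0.001 -1.   ]]
```

View pics/m8.png

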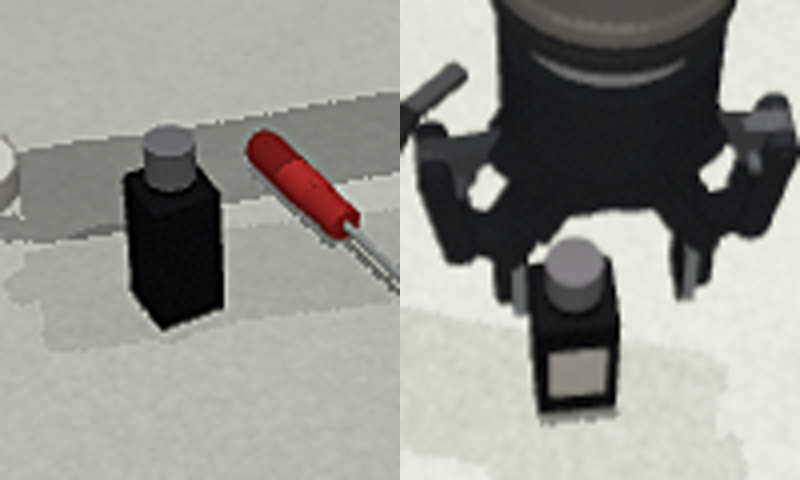

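View pics/wrist8.png

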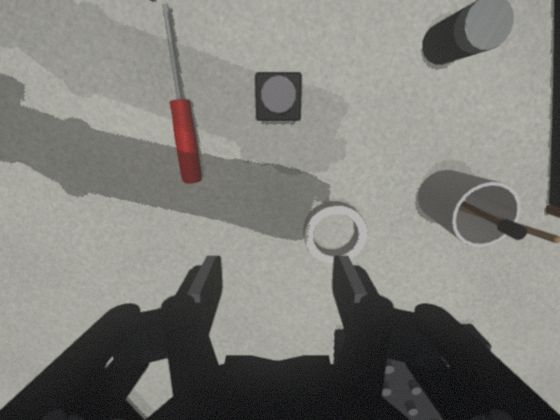

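The bottle stands alone in both views (scene (252,150), side (273,262)). In the wrist view its cap is at (279,94) and its sides are aligned with the tool. I'll triangulate the cap top.

```bash
python3 - <<'E'
from h import *
import pickle
D=pickle.load(open('d8.pkl','rb'))
W,S,C=D['wrist'],D['side'],D['scene']
w=(279,94);s=(273.7,245);c=(252,135)
print(tri(ray(W,w),ray(S,s)).round(4),tri(ray(W,w),ray(C,c)).round(4),tri(ray(S,s),ray(C,c)).round(4))
print(onz(W,w,.12).round(4))
g=cv2.cvtColor(W['frame'],cv2.COLOR_RGB2GRAY);m=(g<45).astype(np.uint8);m[:65]=0;m[130:]=0;m[:,:245]=0;m[:,312:]=0
cs,_=cv2.findContours(m,cv2.RETR_EXTERNAL,cv2.CHAIN_APPROX_NONE)
for p in cv2.boxPoints(cv2.minAreaRect(max(cs,key=cv2.contourArea))): print(p.round(1),onz(W,p,.09).round(4))
G=D and (0.0,0,0)
E
```

```text
[ 0.4801 -0.1929  0.1205] [ 0.48   -0.1928  0.1173] [ 0.4811 -0.1918  0.1184]
[ 0.4796 -0.1927  0.12  ]
[276. 119.] [ 0.4732 -0.2123  0.09  ]
[276. 119.] [ 0.4732 -0.2123  0.09  ]
[276. 119.] [ 0.4732 -0.2123  0.09  ]
[276. 119.] [ 0.4732 -0.2123  0.09  ]
```

Request:
send_rows:
  series:
    - [[0.0005,-0.03,0],[0,0,0]]
    - [[0.0005,-0.04,0],[0,0,0]]
    - [[0,-0.024,0],[0,0,0]]
    - [[0,0,0],[0,0,0]]
    - [[0,0,0],[0,0,0]]
    - [[0,0,0],[0,0,0]]
  fingers: 0

```text
clock: 15.95
tcp_pos: [0.4791, -0.1956, 0.2393]
orientation: [3.127, -0.299, -0.0]
contact_force: [0.1, 0.6, -0.9]
grip_width: 0.0853
```

```bash
python3 - <<'E'
from h import *
st(); print(need((0.480,-0.1925,0.057)))
snap('wrist','wrist9.png')
E
```

```text
t 15.95 tcp [ 0.4791 -0.1956  0.2393] F [ 0.1  0.6 -0.9] w 0.0853 q [ 0.3   0.21 -0.04  1.92  0.01  1.01  0.07]
[[ 0.982 -0.189 -0.   ]
 [-0.189 -0.982 -0.   ]
 [-0.     0.    -1.   ]]
[ 0.0003 -0.0033  0.1823]
```

View pics/wrist9.png

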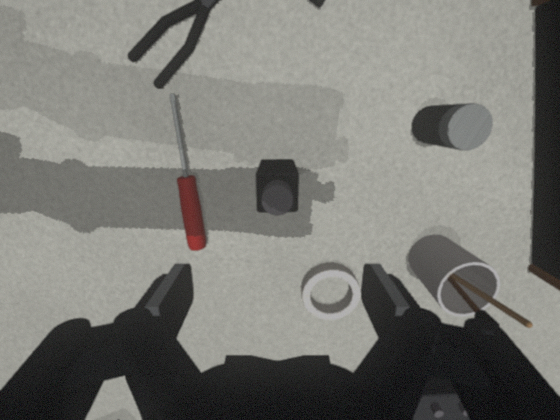

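The bottle is centred between the fingers (u=277). Descending and gripping.

Request:
send_rows:
  series:
    - [[0,-0.003,0.03],[0,0,0]]
    - [[0,0,0.045],[0,0,0]]
    - [[0,0,0.045],[0,0,0]]
    - [[0,0,0.035],[0,0,0]]
    - [[0,0,0.02],[0,0,0]]
    - [[0,0,0.006],[0,0,0]]
    - [[0,0,0],[0,0,0]]
    - [[0,0,0],[0,0,0]]

```text
clock: 17.0
tcp_pos: [0.4808, -0.1914, 0.0593]
orientation: [3.127, -0.295, 0.003]
contact_force: [0.3, 0.1, -0.7]
grip_width: 0.0855
```

Request:
send_rows:
  series:
    - [[0,0,0],[0,0,0]]
    - [[0,0,0],[0,0,0]]
    - [[0,0,0],[0,0,0]]
    - [[0,0,0],[0,0,0]]
    - [[0,0,0],[0,0,0]]
    - [[0,0,0],[0,0,0]]
    - [[0,0,0],[0,0,0]]
  fingers: 255
  grip_force: 50

```text
clock: 17.88
tcp_pos: [0.4804, -0.191, 0.0589]
orientation: [3.128, -0.294, 0.001]
contact_force: [-0.7, -0.3, 4.9]
grip_width: 0.0433
```

```bash
python3 - <<'E'
from h import *
st()
snap('wrist','wrist10.png')
E
```

```text
t 17.88 tcp [ 0.4804 -0.191   0.0589] F [-0.7 -0.3  4.9] w 0.0433 q [ 0.29  0.46 -0.04  2.06  0.03  0.62  0.04]
[[ 0.982 -0.187  0.001]
 [-0.187 -0.982 -0.   ]
 [ 0.001  0.    -1.   ]]
```

View pics/wrist10.png

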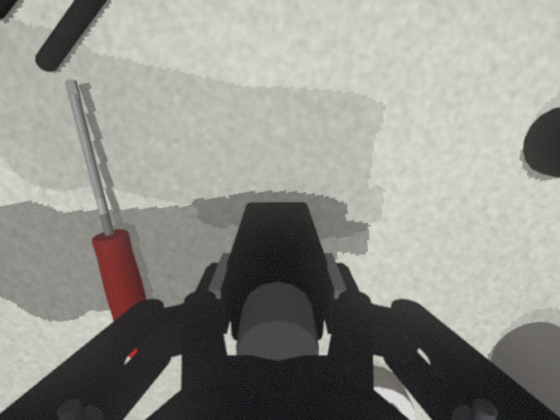

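Request:
send_rows:
  series:
    - [[0,0,-0.02],[0,0,0]]
    - [[0,0,-0.045],[0,0,0]]
    - [[0,0,-0.045],[0,0,0]]
    - [[0,0,-0.04],[0,0,0]]
    - [[0.0013,-0.02,0],[0,0,0]]
    - [[0.0013,-0.04,0],[0,0,0]]
    - [[0.0013,-0.04,0],[0,0,0]]
    - [[0.0013,-0.04,0],[0,0,0]]
    - [[0.0013,-0.04,0],[0,0,0]]
    - [[0.0013,-0.04,0],[0,0,0]]
    - [[0.0013,-0.04,0],[0,0,0]]
    - [[0.0013,-0.04,0],[0,0,0]]
    - [[0.0013,-0.04,0],[0,0,0]]
    - [[0.0013,-0.04,0],[0,0,0]]
    - [[0.0013,-0.04,0],[0,0,0]]
    - [[0.0013,-0.04,0],[0,0,0]]
    - [[0,-0.016,0],[0,0,0]]

```text
clock: 20.05
tcp_pos: [0.5835, 0.2767, 0.2076]
orientation: [-3.128, 0.289, 0.002]
contact_force: [-0.3, 0.6, -2.0]
grip_width: 0.0435
```

Request:
send_rows:
  series:
    - [[0,0,0],[0,0,-1]]
    - [[0,0,0],[0,0,-1]]
    - [[0,0,0],[0,0,-1]]
    - [[0,0,0],[0,0,-1]]
    - [[0,0,0],[0,0,-1]]
    - [[0,0,0],[0,0,-0.2]]
    - [[0,0,0],[0,0,0]]
    - [[0,0,0],[0,0,0]]

```text
clock: 21.05
tcp_pos: [0.5842, 0.2735, 0.2082]
orientation: [3.114, 0.415, -0.0]
contact_force: [-1.0, 0.1, -2.3]
grip_width: 0.0433
```

```bash
python3 - <<'E'
from h import *
import pickle
st(); print(need((0.5845,0.2745,0.12)))
D={n:snap(n,n+'11.png') for n in ('scene','side','wrist')}
pickle.dump(D,open('d11.pkl','wb'))
E
```

```text
t 21.05 tcp [0.5842 0.2735 0.2082] F [-1.   0.1 -2.3] w 0.0433 q [-0.29  0.47 -0.33  1.64  0.17  1.06 -0.41]
[[ 0.965  0.262 -0.   ]
 [ 0.262 -0.965 -0.   ]
 [-0.     0.    -1.   ]]
[ 0.0005 -0.0009  0.0882]
```

View pics/scene11.png

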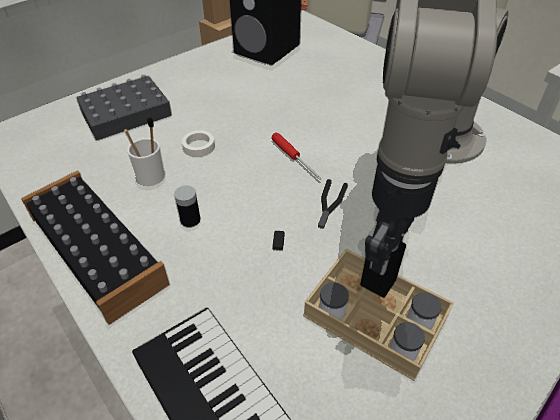

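View pics/side11.png

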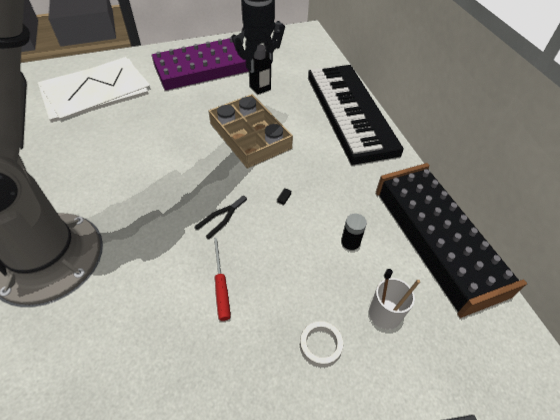

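View pics/wrist11.png

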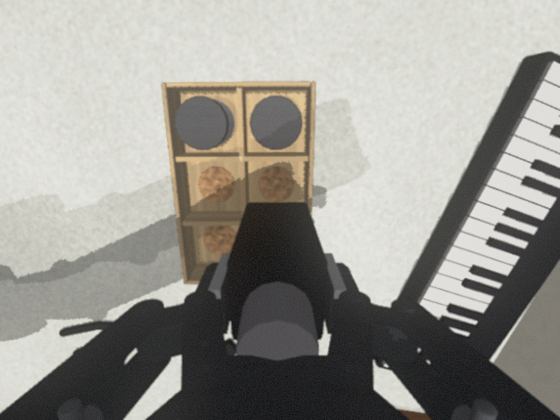

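Wrist view: crate square to the tool, pads at (276,182), (215,184) and (218,239), with pad3 straight under the bottle's column. I'll cross-check pad positions from this view and height by two views.

```bash
python3 - <<'E'
from h import *
import pickle
D=pickle.load(open('d11.pkl','rb')); D0=pickle.load(open('d0.pkl','rb'))
W=D['wrist']; cc=lambda x,y:(295+x/4,240+y/4)
hsv=cv2.cvtColor(W['frame'],cv2.COLOR_RGB2HSV)
pts={}
for n,(u,v),c in (('pad3',(276,182),(288,355)),('pad2',(215,184),(360,247)),('pad1',(218,239),(227,172))):
    print(n,'wrist z.006',onz(W,(u,v),.006).round(4),'scene',onz(D0['scene'],cc(*c),.006).round(4),'tri',tri(ray(W,(u,v)),ray(D0['scene'],cc(*c))).round(4))
tl,tr=(164,84),(315,83)
print('far rim', onz(W,tl,.05).round(4),onz(W,tr,.05).round(4))
# expected rim corners from crate pose
c=np.array([.551,.2645]);th=np.radians(15.3);X=np.array([np.cos(th),np.sin(th)]);Y=np.array([-X[1],X[0]])
for sx in (-1,1): print(c+sx*.0745*X+.1105*Y)
print('divider cross wrist', onz(W,(242,158),.05).round(4), 'exp', c+.036*Y)
E
```

```text
pad3 wrist z.006 [0.5818 0.2755 0.006 ] scene [0.5833 0.2729 0.006 ] tri [0.5822 0.2736 0.0039]
pad2 wrist z.006 [0.5115 0.2539 0.006 ] scene [0.5155 0.2555 0.006 ] tri [ 0.5102  0.2521 -0.0026]
pad1 wrist z.006 [0.5296 0.1843 0.006 ] scene [0.5327 0.1852 0.006 ] tri [5.291e-01 1.822e-01 3.000e-04]
far rim [0.4511 0.3493 0.05  ] [0.5901 0.3875 0.05  ]
[0.4499825  0.35142505]
[0.59370156 0.39074214]
divider cross wrist [0.5393 0.2999 0.05  ] exp [0.54150057 0.29922407]
```

Request:
send_rows:
  series:
    - [[-0.001,-0.0005,0.02],[0,0,0]]
    - [[0,0,0.03],[0,0,0]]
    - [[0,0,0.03],[0,0,0]]
    - [[0,0,0.015],[0,0,0]]
    - [[0,0,0],[0,0,0]]
    - [[0,0,0],[0,0,0]]

```text
clock: 21.95
tcp_pos: [0.584, 0.2746, 0.1146]
orientation: [-3.113, -0.417, -0.003]
contact_force: [0.2, -0.0, -0.9]
grip_width: 0.0435
```

```bash
python3 - <<'E'
from h import *
st()
D={n:snap(n,n+'12.png') for n in ('scene','side','wrist')}
def cr(n,x0,y0,x1,y1):
    return cv2.resize(cv2.cvtColor(D[n]['frame'][y0:y1,x0:x1],cv2.COLOR_RGB2BGR),(400,400),interpolation=cv2.INTER_CUBIC)
cv2.imwrite('pics/m12.png',np.hstack([cr('scene',310,230,460,380),cr('side',200,60,300,160)]))
E
```

```text
t 21.95 tcp [0.584  0.2746 0.1146] F [ 0.2 -0.  -0.9] w 0.0435 q [-0.31  0.57 -0.31  1.71  0.21  0.89 -0.44]
[[ 0.965  0.263  0.002]
 [ 0.263 -0.965  0.001]
 [ 0.002 -0.001 -1.   ]]
```

View pics/m12.png

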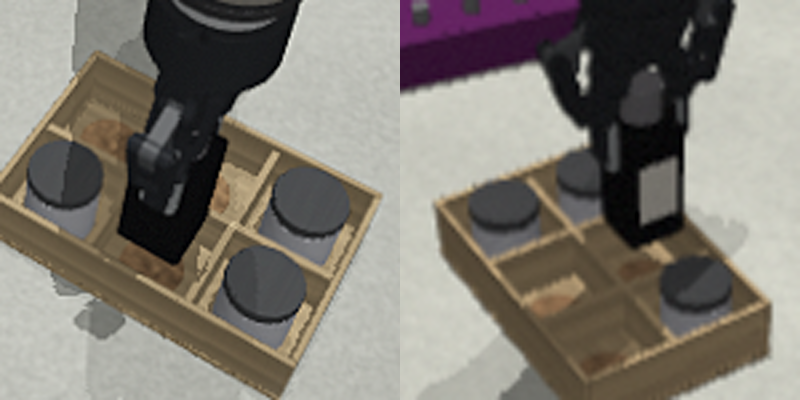

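View pics/wrist12.png

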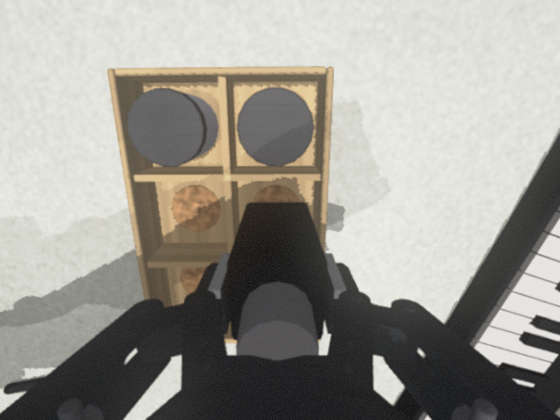

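The base is just above the rim, over the pad and clear of the dividers. Lowering it in.

Request:
send_rows:
  series:
    - [[0,0,0.015],[0,0,0]]
    - [[0,0,0.015],[0,0,0]]
    - [[0,0,0.012],[0,0,0]]
    - [[0,0,0.003],[0,0,0]]
    - [[0,0,0],[0,0,0]]
    - [[0,0,0],[0,0,0]]

```text
clock: 22.85
tcp_pos: [0.5835, 0.2742, 0.0688]
orientation: [-3.113, -0.417, -0.001]
contact_force: [-0.2, 0.4, -1.4]
grip_width: 0.043
```

Request:
send_rows:
  series:
    - [[0,0,0.0015],[0,0,0]]
    - [[0,0,0],[0,0,0]]

```text
clock: 23.1
tcp_pos: [0.5832, 0.274, 0.067]
orientation: [-3.114, -0.417, -0.0]
contact_force: [-0.1, -0.5, -2.3]
grip_width: 0.0434
```

Request:
send_rows:
  series:
    - [[0,0,0.001],[0,0,0]]
    - [[0,0,0],[0,0,0]]

```text
clock: 23.35
tcp_pos: [0.5831, 0.2739, 0.0658]
orientation: [3.114, 0.417, -0.0]
contact_force: [-0.1, -0.2, -2.0]
grip_width: 0.043
```

Request:
send_rows:
  series:
    - [[0,0,0.0007],[0,0,0]]
    - [[0,0,0],[0,0,0]]

```text
clock: 23.6
tcp_pos: [0.5831, 0.2739, 0.0651]
orientation: [3.114, 0.417, -0.0]
contact_force: [-0.5, -0.1, -2.0]
grip_width: 0.0432
```

Request:
send_rows:
  series:
    - [[0,0,0.0007],[0,0,0]]
    - [[0,0,0],[0,0,0]]

```text
clock: 23.85
tcp_pos: [0.5831, 0.2739, 0.0644]
orientation: [3.114, 0.417, -0.0]
contact_force: [-0.3, -0.1, -1.5]
grip_width: 0.0437
```

Request:
send_rows:
  series:
    - [[0,0,0.0007],[0,0,0]]
    - [[0,0,0],[0,0,0]]

```text
clock: 24.1
tcp_pos: [0.5832, 0.274, 0.064]
orientation: [-3.114, -0.417, -0.0]
contact_force: [-0.7, -0.4, 0.6]
grip_width: 0.0431
```

Request:
send_rows:
  series:
    - [[0,0,0.0004],[0,0,0]]
    - [[0,0,0],[0,0,0]]

```text
clock: 24.35
tcp_pos: [0.5832, 0.2741, 0.064]
orientation: [-3.114, -0.417, -0.0]
contact_force: [-1.9, -0.9, 5.3]
grip_width: 0.0431
```

Request:
send_rows:
  series:
    - [[0,0,0],[0,0,0]]
    - [[0,0,0],[0,0,0]]
    - [[0,0,0],[0,0,0]]
    - [[0,0,0],[0,0,0]]
    - [[0,0,-0.01],[0,0,0]]
    - [[0,0,-0.03],[0,0,0]]
    - [[0,0,-0.045],[0,0,0]]
    - [[0,0,-0.045],[0,0,0]]
    - [[0,0,-0.03],[0,0,0]]
    - [[0,0,0],[0,0,0]]
  fingers: 80

```text
clock: 25.6
tcp_pos: [0.5847, 0.275, 0.2273]
orientation: [-3.112, -0.416, -0.009]
contact_force: [-0.4, 0.1, -0.7]
grip_width: 0.0587
```

```bash
python3 - <<'E'
from h import *
st()
D={n:snap(n,n+'13.png') for n in ('scene','side','wrist')}
def cr(n,x0,y0,x1,y1):
    return cv2.resize(cv2.cvtColor(D[n]['frame'][y0:y1,x0:x1],cv2.COLOR_RGB2BGR),(400,400),interpolation=cv2.INTER_CUBIC)
cv2.imwrite('pics/m13.png',np.hstack([cr('scene',310,230,460,380),cr('side',200,60,300,160)]))
E
```

```text
t 25.6 tcp [0.5847 0.275  0.2273] F [-0.4  0.1 -0.7] w 0.0587 q [-0.29  0.45 -0.33  1.62  0.16  1.09 -0.4 ]
[[ 0.965  0.263  0.006]
 [ 0.263 -0.965  0.003]
 [ 0.006 -0.001 -1.   ]]
```

View pics/m13.png

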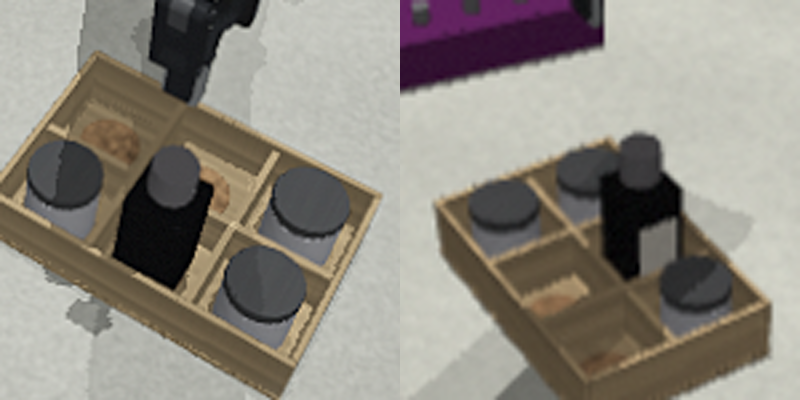

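View pics/wrist13.png

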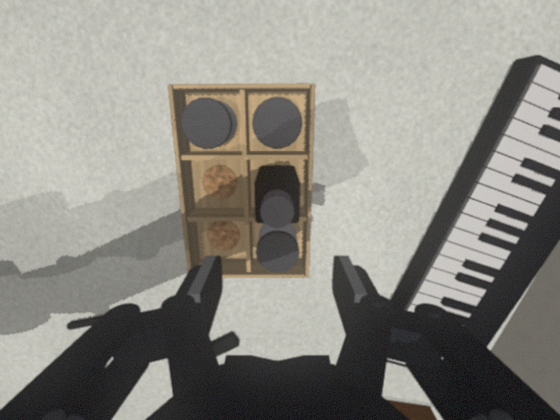

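The bottle stands in its cell and the tins are undisturbed. Now to the jar: turn the tool 90° so the jaws will lie along the crate's y, and travel over.

Request:
send_rows:
  series:
    - [[0,0,0],[0,0,1]]
    - [[0,0,0],[0,0,1]]
    - [[0,0,0],[0,0,1]]
    - [[0,0,0],[0,0,1]]
    - [[0,0,0],[0,0,1]]
    - [[0,0,0],[0,0,1]]
    - [[0,0,0],[0,0,1]]
    - [[0,0,0],[0,0,1]]
    - [[0,0,0],[0,0,1]]
    - [[0,0,0],[0,0,1]]
    - [[0,0,0],[0,0,1]]
    - [[0,0,0],[0,0,1]]
    - [[0,0,0],[0,0,1]]
    - [[0,0,0],[0,0,1]]
    - [[0,0,0],[0,0,1]]
    - [[0,0,0],[0,0,1]]
    - [[0,0,0],[0,0,1]]
    - [[0,0,0],[0,0,1]]
  fingers: 0

```text
clock: 28.0
tcp_pos: [0.5823, 0.2735, 0.2216]
orientation: [2.492, -1.909, -0.002]
contact_force: [0.6, -0.1, -0.1]
grip_width: 0.0851
```

Request:
send_rows:
  series:
    - [[0.02,0.0022,0],[0,0,0]]
    - [[0.0405,0.0022,0],[0,0,0]]
    - [[0.0405,0.0022,0],[0,0,0]]
    - [[0.0405,0.0022,0],[0,0,0]]
    - [[0.0405,0.0022,0],[0,0,0]]
    - [[0.0405,0.0022,0],[0,0,0]]
    - [[0.0405,0.0022,0],[0,0,0]]
    - [[0.0405,0.0022,0],[0,0,0]]
    - [[0.0405,0.0022,0],[0,0,0]]
    - [[0.0405,0.0022,0],[0,0,0]]
    - [[0.0405,0.0022,0],[0,0,0]]
    - [[0.02,0,0],[0,0,0]]
    - [[0,0,0],[0,0,0]]
    - [[0,0,0],[0,0,0]]
    - [[0,0,0],[0,0,0]]

```text
clock: 29.88
tcp_pos: [0.677, -0.1593, 0.2233]
orientation: [-2.499, 1.903, 0.001]
contact_force: [0.8, -1.0, -0.2]
grip_width: 0.0855
```

```bash
python3 - <<'E'
from h import *
import pickle
st(); print(need((0.680,-0.1635,0.051)))
D={n:snap(n,n+'14.png') for n in ('scene','side','wrist')}
pickle.dump(D,open('d14.pkl','wb'))
E
```

```text
t 29.88 tcp [ 0.677  -0.1593  0.2233] F [ 0.8 -1.  -0.2] w 0.0855 q [ 0.07  0.52  0.11  1.51 -0.06  1.11 -1.11]
[[ 0.266 -0.964 -0.   ]
 [-0.964 -0.266  0.001]
 [-0.001 -0.    -1.   ]]
[ 0.005  -0.0018  0.1723]
```

View pics/wrist14.png

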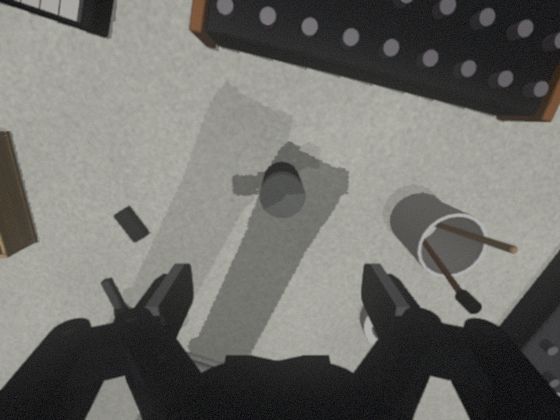

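View pics/scene14.png

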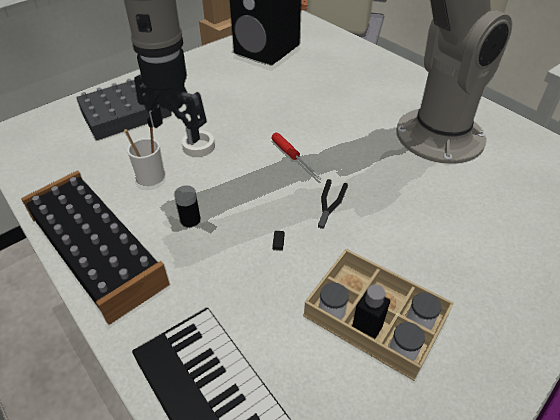

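```bash
python3 - <<'E'
from h import *
import pickle
D=pickle.load(open('d14.pkl','rb')); W=D['wrist']
print(onz(W,(283,194),.085).round(4), tri(ray(W,(283,194)),ray(D['side'],(190+665/4,180+166/4))).round(4))
print('mug rim',onz(W,(450,244),.09).round(3))
print(proj(W,[[.680,-.1635,.085]]))
E
```

```text
[ 0.6817 -0.1647  0.085 ] [ 0.681  -0.1645  0.0834]
mug rim [ 0.677 -0.346  0.09 ]
[[281.39845201 195.27880963]]
```

Request:
send_rows:
  series:
    - [[0.0058,-0.0023,0.02],[0,0,0]]
    - [[0,0,0.045],[0,0,0]]
    - [[0,0,0.045],[0,0,0]]
    - [[0,0,0.035],[0,0,0]]
    - [[0,0,0.02],[0,0,0]]
    - [[0,0,0.007],[0,0,0]]
    - [[0,0,0],[0,0,0]]
    - [[0,0,0],[0,0,0]]

```text
clock: 31.02
tcp_pos: [0.6817, -0.167, 0.0529]
orientation: [-2.496, 1.906, -0.004]
contact_force: [-0.3, 0.3, -0.4]
grip_width: 0.0855
```

Request:
send_rows:
  series:
    - [[0,0,0],[0,0,0]]
    - [[0,0,0],[0,0,0]]
    - [[0,0,0],[0,0,0]]
    - [[0,0,0],[0,0,0]]
    - [[0,0,0],[0,0,0]]
    - [[0,0,0],[0,0,0]]
    - [[0,0,0],[0,0,0]]
  fingers: 255
  grip_force: 60

```text
clock: 31.9
tcp_pos: [0.681, -0.1664, 0.0521]
orientation: [-2.496, 1.906, -0.001]
contact_force: [-1.3, 0.9, 6.7]
grip_width: 0.0448
```

```bash
python3 - <<'E'
from h import *
st()
snap('wrist','wrist15.png')
E
```

```text
t 31.9 tcp [ 0.681  -0.1664  0.0521] F [-1.3  0.9  6.7] w 0.0448 q [ 0.09  0.71  0.09  1.62 -0.08  0.82 -1.09]
[[ 0.263 -0.965  0.001]
 [-0.965 -0.263  0.   ]
 [-0.    -0.001 -1.   ]]
```

View pics/wrist15.png

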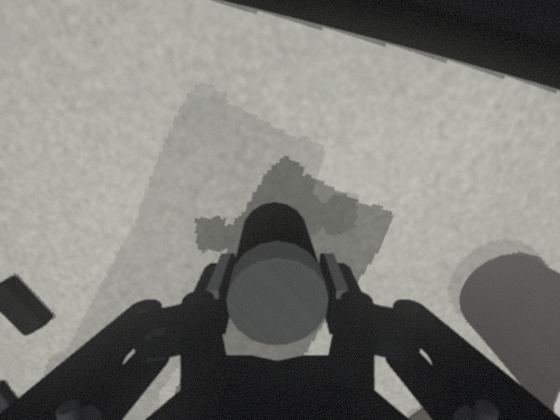

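Jar gripped, its lid centred at u=277. Lifting and carrying it to pad1.

Request:
send_rows:
  series:
    - [[0,0,-0.015],[0,0,0]]
    - [[0,0,-0.04],[0,0,0]]
    - [[0,0,-0.045],[0,0,0]]
    - [[0,0,-0.04],[0,0,0]]
    - [[-0.019,0.0025,0],[0,0,0]]
    - [[-0.0378,0.0051,0],[0,0,0]]
    - [[-0.0378,0.0051,0],[0,0,0]]
    - [[-0.0378,0.0051,0],[0,0,0]]
    - [[-0.0378,0.0051,0],[0,0,0]]
    - [[-0.0378,0.0051,0],[0,0,0]]
    - [[-0.0378,0.0051,0],[0,0,0]]
    - [[-0.0378,0.0051,0],[0,0,0]]
    - [[-0.0378,0.0051,0],[0,0,0]]
    - [[-0.0378,0.0051,0],[0,0,0]]
    - [[-0.019,0.0025,0],[0,0,0]]
    - [[0,0,0],[0,0,0]]
    - [[0,0,0],[0,0,0]]

```text
clock: 34.08
tcp_pos: [0.5326, 0.1828, 0.1911]
orientation: [2.494, -1.909, 0.001]
contact_force: [0.6, -0.2, -2.2]
grip_width: 0.0445
```

```bash
python3 - <<'E'
from h import *
import pickle
st(); print(need((0.5325,0.185,0.11)))
D={n:snap(n,n+'16.png') for n in ('scene','side','wrist')}
pickle.dump(D,open('d16.pkl','wb'))
def cr(n,x0,y0,x1,y1):
    return cv2.resize(cv2.cvtColor(D[n]['frame'][y0:y1,x0:x1],cv2.COLOR_RGB2BGR),(400,400),interpolation=cv2.INTER_CUBIC)
cv2.imwrite('pics/m16.png',np.hstack([cr('scene',310,230,460,380),cr('side',200,60,300,160)]))
E
```

```text
t 34.08 tcp [0.5326 0.1828 0.1911] F [ 0.6 -0.2 -2.2] w 0.0445 q [-0.45  0.34  0.    1.87 -0.    0.94 -1.75]
[[ 0.261 -0.965 -0.   ]
 [-0.965 -0.261 -0.001]
 [ 0.001  0.    -1.   ]]
[-0.0022 -0.0005  0.0811]
```

View pics/m16.png

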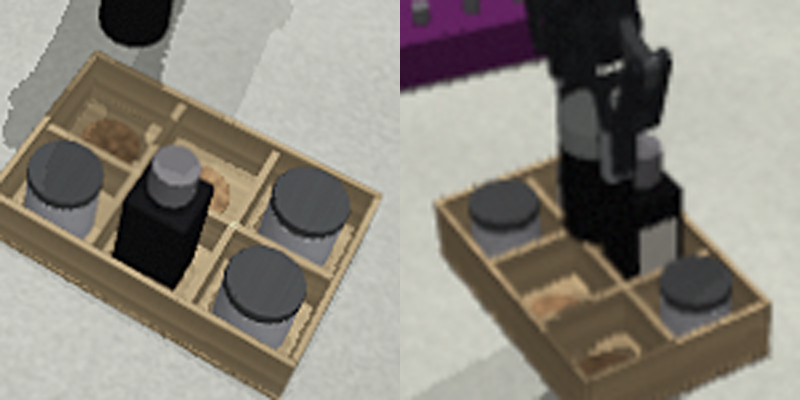

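View pics/wrist16.png

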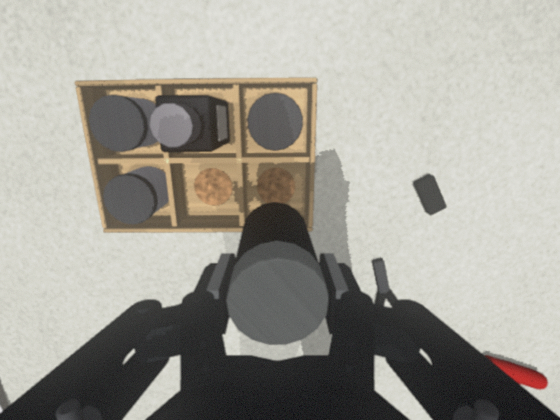

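Wrist view: pad1 at (276,185) in line with the jar, pad2 beside it, bottle centred in its cell. Lowering to just above the rim.

Request:
send_rows:
  series:
    - [[-0.0022,-0.0005,0.02],[0,0,0]]
    - [[0,0,0.03],[0,0,0]]
    - [[0,0,0.024],[0,0,0]]
    - [[0,0,0.005],[0,0,0]]
    - [[0,0,0],[0,0,0]]
    - [[0,0,0],[0,0,0]]

```text
clock: 34.98
tcp_pos: [0.5328, 0.1871, 0.1135]
orientation: [-2.495, 1.907, -0.002]
contact_force: [0.4, 0.8, -2.1]
grip_width: 0.0449
```

```bash
python3 - <<'E'
from h import *
st()
D={n:snap(n,n+'17.png') for n in ('scene','side','wrist')}
def cr(n,x0,y0,x1,y1):
    return cv2.resize(cv2.cvtColor(D[n]['frame'][y0:y1,x0:x1],cv2.COLOR_RGB2BGR),(400,400),interpolation=cv2.INTER_CUBIC)
cv2.imwrite('pics/m17.png',np.hstack([cr('scene',310,230,460,380),cr('side',200,60,300,160)]))
E
```

```text
t 34.98 tcp [0.5328 0.1871 0.1135] F [ 0.4  0.8 -2.1] w 0.0449 q [-0.45  0.44 -0.    1.93  0.    0.77 -1.75]
[[ 0.263 -0.965  0.002]
 [-0.965 -0.263  0.001]
 [-0.    -0.002 -1.   ]]
```

View pics/m17.png

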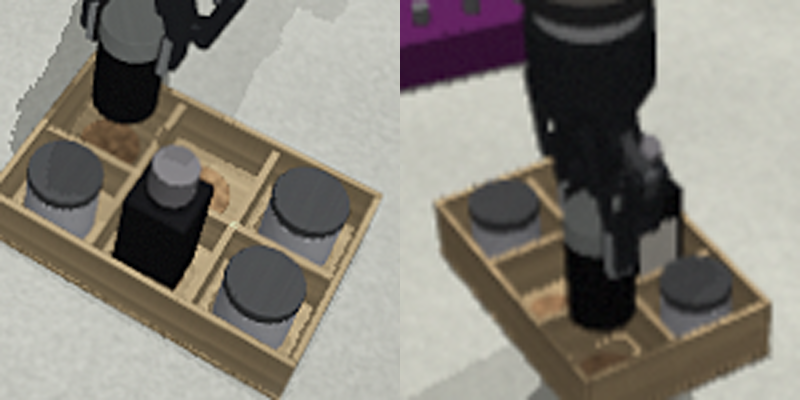

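View pics/wrist17.png

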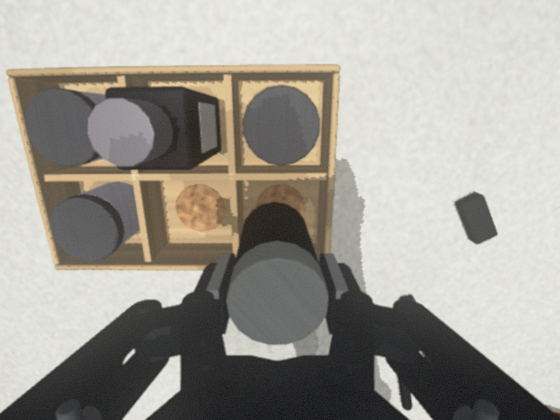

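Pad1 now appears at u=282 against the jar's 277, about 3 mm off. I'll correct that while lowering.

Request:
send_rows:
  series:
    - [[0.003,0,0],[0,0,0]]
    - [[0,0,0.015],[0,0,0]]
    - [[0,0,0.015],[0,0,0]]
    - [[0,0,0.015],[0,0,0]]
    - [[0,0,0.005],[0,0,0]]
    - [[0,0,0],[0,0,0]]
    - [[0,0,0],[0,0,0]]

```text
clock: 36.0
tcp_pos: [0.5332, 0.1843, 0.0627]
orientation: [-2.496, 1.907, -0.001]
contact_force: [-0.3, 0.5, -1.6]
grip_width: 0.0449
```

Request:
send_rows:
  series:
    - [[0,0,0.0015],[0,0,0]]
    - [[0,0,0],[0,0,0]]

```text
clock: 36.25
tcp_pos: [0.5328, 0.1842, 0.0611]
orientation: [-2.496, 1.907, -0.0]
contact_force: [-0.3, 1.1, -1.7]
grip_width: 0.0447
```

Request:
send_rows:
  series:
    - [[0,0,0.0008],[0,0,0]]
    - [[0,0,0],[0,0,0]]

```text
clock: 36.5
tcp_pos: [0.5327, 0.1841, 0.06]
orientation: [2.496, -1.907, -0.0]
contact_force: [-0.7, 0.1, -1.7]
grip_width: 0.0446
```

Request:
send_rows:
  series:
    - [[0,0,0.0008],[0,0,0]]
    - [[0,0,0],[0,0,0]]

```text
clock: 36.75
tcp_pos: [0.5327, 0.1841, 0.0592]
orientation: [2.496, -1.907, -0.0]
contact_force: [0.5, -0.7, -2.4]
grip_width: 0.0447
```

Request:
send_rows:
  series:
    - [[0,0,0.0007],[0,0,0]]
    - [[0,0,0],[0,0,0]]

```text
clock: 37.0
tcp_pos: [0.5327, 0.1841, 0.0585]
orientation: [2.496, -1.907, -0.0]
contact_force: [-0.5, 0.1, -1.2]
grip_width: 0.0446
```

Request:
send_rows:
  series:
    - [[0,0,0.0007],[0,0,0]]
    - [[0,0,0],[0,0,0]]

```text
clock: 37.25
tcp_pos: [0.5327, 0.1841, 0.0578]
orientation: [2.496, -1.907, -0.0]
contact_force: [-0.1, 0.6, -2.4]
grip_width: 0.0446
```

Request:
send_rows:
  series:
    - [[0,0,0.0005],[0,0,0]]
    - [[0,0,0],[0,0,0]]

```text
clock: 37.5
tcp_pos: [0.5327, 0.1841, 0.0573]
orientation: [2.497, -1.907, -0.0]
contact_force: [-0.1, 0.3, -3.2]
grip_width: 0.0448
```

Request:
send_rows:
  series:
    - [[0,0,0.0005],[0,0,0]]
    - [[0,0,0],[0,0,0]]

```text
clock: 37.75
tcp_pos: [0.5329, 0.1842, 0.0572]
orientation: [-2.496, 1.907, -0.0]
contact_force: [-1.8, -1.0, 2.3]
grip_width: 0.0449
```

Request:
send_rows:
  series:
    - [[0,0,0.0005],[0,0,0]]
    - [[0,0,0],[0,0,0]]

```text
clock: 38.0
tcp_pos: [0.5331, 0.1843, 0.0571]
orientation: [-2.496, 1.907, -0.001]
contact_force: [-2.8, -1.2, 6.6]
grip_width: 0.0445
```

Request:
send_rows:
  series:
    - [[0,0,0.0005],[0,0,0]]
    - [[0,0,0],[0,0,0]]

```text
clock: 38.25
tcp_pos: [0.5332, 0.1843, 0.057]
orientation: [-2.496, 1.907, -0.001]
contact_force: [-2.2, -0.8, 11.5]
grip_width: 0.0444
```

Touched at TCP 57 mm, which puts the base at about 5–6 mm as expected. Easing back 0.8 mm, releasing and retreating.

Request:
send_rows:
  series:
    - [[0,0,-0.0008],[0,0,0]]
    - [[0,0,0],[0,0,0]]

```text
clock: 38.5
tcp_pos: [0.533, 0.1843, 0.0571]
orientation: [-2.496, 1.907, -0.001]
contact_force: [-1.5, 0.7, 5.6]
grip_width: 0.0449
```

Request:
send_rows:
  series:
    - [[0,0,0],[0,0,0]]
    - [[0,0,0],[0,0,0]]
    - [[0,0,0],[0,0,0]]
    - [[0,0,0],[0,0,0]]
    - [[0,0,-0.01],[0,0,0]]
    - [[0,0,-0.03],[0,0,0]]
    - [[0,0,-0.045],[0,0,0]]
    - [[0,0,-0.045],[0,0,0]]
    - [[0,0,-0.04],[0,0,0]]
    - [[0.03,0,0],[0,0,0]]
    - [[0.04,0,0],[0,0,0]]
    - [[0.04,0,0],[0,0,0]]
    - [[0.03,0,0],[0,0,0]]
    - [[0,0,0],[0,0,0]]
    - [[0,0,0],[0,0,0]]
  fingers: 80

```text
clock: 40.38
tcp_pos: [0.5694, 0.0501, 0.2271]
orientation: [-2.497, 1.906, 0.0]
contact_force: [0.8, 0.2, 0.9]
grip_width: 0.0584
```

```bash
python3 - <<'E'
from h import *
import pickle
st()
D={n:snap(n,n+'18.png') for n in ('scene','side','wrist')}
pickle.dump(D,open('d18.pkl','wb'))
def cr(n,x0,y0,x1,y1):
    return cv2.resize(cv2.cvtColor(D[n]['frame'][y0:y1,x0:x1],cv2.COLOR_RGB2BGR),(400,400),interpolation=cv2.INTER_CUBIC)
cv2.imwrite('pics/m18.png',np.hstack([cr('scene',310,230,460,380),cr('side',200,60,300,160)]))
E
```

```text
t 40.38 tcp [0.5694 0.0501 0.2271] F [0.8 0.2 0.9] w 0.0584 q [-0.25  0.31  0.07  1.82 -0.03  1.01 -1.48]
[[ 0.264 -0.965  0.   ]
 [-0.965 -0.264  0.001]
 [-0.001 -0.    -1.   ]]
```

View pics/m18.png

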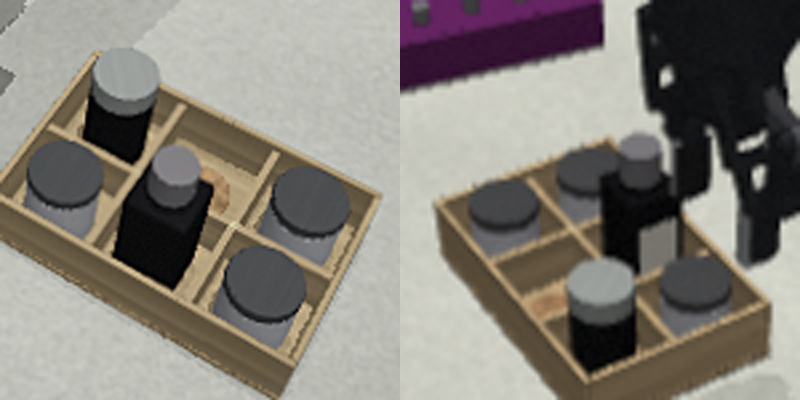

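View pics/scene18.png

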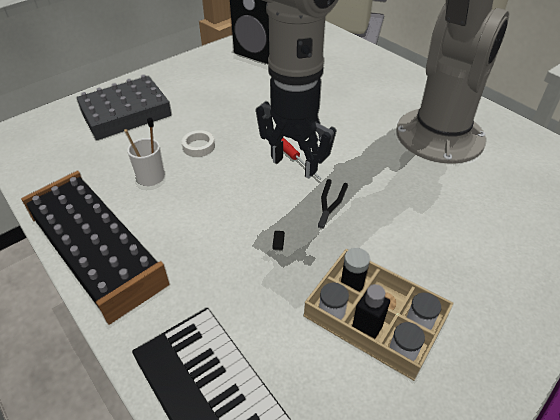

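View pics/wrist18.png

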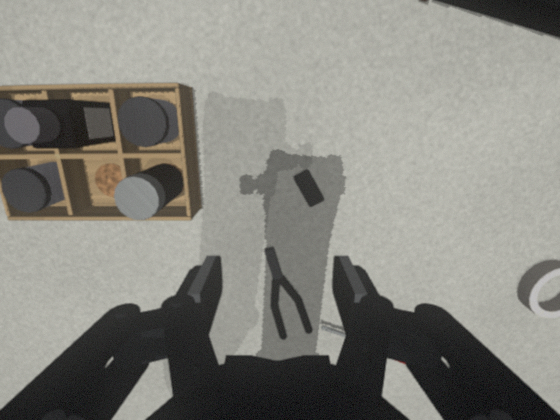

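Both stand in their own cells, with tins, tape, mug, pliers and eraser where they were. Last check: where the tops stand.

```bash
python3 - <<'E'
from h import *
import pickle
D=pickle.load(open('d18.pkl','rb')); S,C,W=D['side'],D['scene'],D['wrist']
c=np.array([.551,.2645]);th=np.radians(15.3);X=np.array([np.cos(th),np.sin(th)]);Y=np.array([-X[1],X[0]])
for n,s,k,w in (('jar lid',(250.5,131.5),(357.6,258.5),(140,197)),('cap',(260.2,97),(376,291.5),(21,125))):
    for t in (tri(ray(S,s),ray(C,k)),tri(ray(W,w),ray(S,s))):
        d=t[:2]-c; print(n,t.round(4),'crate xy',(d@X).round(4),(d@Y).round(4))
E
```

```text
jar lid [0.5332 0.1874 0.0846] crate xy -0.0375 -0.0697
jar lid [0.5329 0.1835 0.0876] crate xy -0.0388 -0.0734
cap [0.5848 0.2718 0.1236] crate xy 0.0346 -0.0019
cap [0.5839 0.2701 0.1262] crate xy 0.0332 -0.0033
```

```bash
python3 - <<'E'
from h import *
print(r.hand_in()); 
E
```

```text
the job is handed in; nothing more can be done
None
```

The job is done and handed in at about 40.5 s of the 72 s allowed; the interface reports no verdict.

**What I did:**
- **Bottle on the table:** I gripped it with the tool leaning 30° towards the cap and turned it 90° about the jaw axis. I set it upright on the bare table, about 0.46 m from the crate centre, and let go.
- **Bottle in the crate:** I regripped it from above and lowered it onto pad3, the middle cell of the +x row.
- **Jar in the crate:** I gripped it from above and lowered it onto pad1, the corner cell at −x, −y.
- **Setting down:** each was lowered in small steps until the wrist force showed contact, then released.

**Last checks:**
- **Position:** the final pictures show both upright in their own cells. The lid is at crate (−0.038, −0.072) and the cap at (0.034, −0.003), so both are within about 4 mm of the cell centres.
- **Bystanders:** the tins, mug, tape, pliers, eraser and screwdriver look unmoved, judged by eye in the pictures. The arm was held clear above the table with the gripper empty.

**What disagreed:**
- **Jar height:** two views put the lid top at 85–88 mm, where 91 mm is expected. These views had already read 1–2 mm low on the table, but that does not explain all of it. The contact height agreed instead: the jar touched down with the gripper 5 mm higher than on the table.
- **Early bottle corner:** one corner was mismatched in the first triangulation because the gripper hid it. I re-measured it before gripping.

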